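# Stack the drained sample tins mouth-down

### The arm

A 7-joint arm with a two-finger parallel gripper is mounted at the origin on the work surface. World frame = base frame: x ahead of the robot, y to its left, z up, the work surface at z = 0. Lengths are in m, angles in rad, forces in N, time in s.
With the tool pointing down it reaches from about 0.4 to 0.875 m from the base axis. Payload 19.3 kg.
Tool frame: the origin (TCP) lies midway between the tips of the shut fingers; the grasp point (between the pads) lies 19 mm behind it; z points along the fingers, y is the direction in which the jaws open and shut (so a half turn about z gives the same grasp; the last joint's range is limited). The gripper opens to 85 mm and grips with 20 to 120 N. Pads are 22 mm wide; open, the fingers measure 114 mm over their backs; the gripper's body (76 mm by 85 mm) begins 54 mm behind the grasp point. The pads swing forward as they close: fully open they stand 13 mm farther back than shut.
Start: joints at [-1.201, 0.521, -0.036, 1.599, 0.021, 1.021, -0.113], TCP at [0.266, 0.566, 0.231] pointing down, gripper open.
Joint ranges: [-2.91, 2.91], [-0.3, 2.13], [-1.5, 1.42], [0.17, 2.43], [-1.26, 4.41], [0.16, 1.93], [-2.52, 2.52]. Speed limits (rad/s): [1.89, 1.89, 2.39, 2.39, 3.01, 3.01, 3.01].

### API

Orientations are given as [roll, pitch, yaw] about the fixed x, y, z axes, in that order (R = Rz(yaw) Ry(pitch) Rx(roll)).
In Python, from workcell import bot gives the robot as it stands.
- The arm moves only by the tool servo_tool, never from a script. Its argument "plan" is a list of rows, each a list of 5 numbers: the shift along the world's x, y, z in mm, then the turn about the world's z in rad, then the gripper's target within -1 to 1 (shut at 1, half-way at 0, fully open at -1). In form: [[tx, ty, tz, yaw, jaw], ...]. A call has exactly 10 rows; each row is the pose to reach, as a shift and turn from the pose commanded when the call began; what a row does not reach only later rows make up. A row lasts 1/12 s, in which the tool goes at most 41.7 mm and 7.16 degrees, less where a joint would pass 70% of its speed; a pose out of reach is approached as far as the arm can. A call with a gripper value outside its range is refused whole. The fingers move at their own pace and stop on an object; "squeeze" is the grip in N (left out, the last holds). Time passes only in rows, so rows that repeat a pose let the fingers close, or fill a call up. It gives the time, the measured TCP pose, the force and the opening at its end, in the units of the state.
- bot.observe(): the state, without advancing time (a new reading comes with each control period).
- bot.grab_frame(name): name is "scene" or "top" or "wrist"; returns the picture (480x640x3 uint8, blue, green, red); there is no depth.
- bot.calibration(name): a dict with "fx", "fy", "cx", "cy" (pixels), "k1" (the pictures are not rectified: a ray, as slopes to the right and down, at radius r is drawn at 1 + k1 r^2 times it, then the intrinsics apply), "T" (4x4, takes a point from camera to world coordinates). Camera axes: x right, y down, z forward; pixel columns grow to the right and rows downward; lengths in m; the calibration is good to about 2 mm. A picture is of the moment at which its call begins: read the wrist's pose just before it. calibration takes no time and is no camera call; for the wrist camera it gives the pose at the moment of the call.
- bot.job_done(): hands the job in, once; it reports no verdict.
The state is a dict: "clock": time; "qpos": joint angles; "qd": joint speeds; "joint_efforts": joint torques, N m; "position": TCP position; "tool_rot": TCP orientation; "force": force on the tool from outside, world axes, zero at the start; "moment": the same for the moment, N m; "grip_width": finger opening in m.
Only numpy, scipy, OpenCV 4.12 (cv2) and the standard library are available. Lean on these libraries where they do the work, as an engineer would, in place of code of your own. Each camera call takes 0.05 s, during which the arm holds its last target.

### The job

The washed sample tins have drained on the sloped wire rack. Take the two short tins off it and stack them mouth-down on the short tin that stands on the tray's cushioned mat, one straight column of three, pressing each rim fully home over the plug step of the tin below until it snaps down level on the shoulder. Do it gently, without dropping a tin or shoving the column about, leave the tall tin on the rack, and leave the lids, brush, ring and jar where they lie.

Things in the scene. Friction and masses are not known exactly. Their poses are not given: they have to be found in the camera images.
- tin_a: Short steel sample tin, an open can: outside diameter 62 mm, mouth 57 mm, 46 mm from rim to the flat shoulder of its closed end, which carries a raised round plug step 55 mm across, 6 mm high (52 mm in all). 56 to 112 g. Origin: centre of the rim plane; z along the axis from mouth to closed end. Starts mouth-down on the rack's deck, z leaning 30 degrees to the rack's front.
- tin_b: The second short tin, the same as tin_a; the tins' places on the rack change. A rim fits over another tin's step with 1 mm to spare all round, but three sprung nubs round the step catch it 5 mm above home: it takes a push of 4 to 8 N to snap down onto the shoulder. Rims of seated tins lie 46 mm apart; one not home stands 2 to 6 mm too high or askew.
- tin_base: The third short tin, same shape, origin and axes as tin_a, standing mouth-down and upright on the cushioned mat in the tray; loose: a push of under 1 N shifts it sideways when nothing presses on it. The column is built on it; either short tin from the rack may come next.
- tin_deep: Tall tin of the same diameter on the same rack, 68 mm to the shoulder and 74 mm in all, same origin and axes. It stays on the rack.
- rack: Fixed wire draining rack, 360 mm wide (y), deck 125 mm long sloping up 30 degrees towards its back (+x). Origin on the bench under the middle of the deck's front edge; z up. Deck 35 mm high in front, 98 mm at the back. A front rail (6 mm rod) 16 mm above the deck holds the tins; nothing stands above them. Three places about 120 mm apart along y.
- tray: Fixed shallow aluminium tray, 220 mm (x) by 170 mm (y), rim 20 mm high. Origin: centre of its underside on the bench. In it lies a black rubber-topped cushioned mat, top 14 mm above the bench: it begins to sink under a load of about 3 N, then 1 mm for each 1.5 N more, at most 6 mm, and springs back; so a column on it gives way while a tin is being pressed on.
- lid_tray: Loose steel tin lid, 67 mm across, 11.5 mm high, lying on the tray beside the column; origin underneath. Not to be moved.
- lid_bench: A second such lid, lying on the bench near the rack's front; origin underneath. Not to be moved.
- brush: Tin brush with a wooden handle lying on the bench, 235 mm long, 29 mm high; origin on its underside near where the bristles begin, x along it to the bristles. Not to be moved.
- cutting_ring: Brass cutting ring, 72 mm across, 20 mm high; origin underneath. Not to be moved.
- jar: Clear sample jar with black lid, 68 mm across, 85 mm high; origin underneath. Not to be moved.

How it is judged:
On the way:
1. the first of the two short tins is seated on the tin on the tray (((z of tin_a in the frame of tin_base between 0.0445 and 0.0475 m and horizontal distance between tin_a and tin_base below 0.003 m and angle between tin_a's own z axis and vertical below 0.04 rad) or (z of tin_b in the frame of tin_base between 0.0445 and 0.0475 m and horizontal distance between tin_b and tin_base below 0.003 m and angle between tin_b's own z axis and vertical below 0.04 rad))), for 0.2 s.
At the end, for the whole second after the job is handed in: Both short tins stand mouth-down on the tray's tin, one column, either order: rims 46 mm apart (within 1.5), centres within 3 mm, level within 0.04 rad, at rest, let go; the lowest tin on the mat and the tall tin on the rack are each within 20 mm of where they were (((z of tin_a in the frame of tin_base between 0.0445 and 0.0475 m and horizontal distance between tin_a and tin_base below 0.003 m and angle between each of tin_a, tin_b's own z axis and vertical below 0.04 rad and z of tin_b in the frame of tin_a between 0.0445 and 0.0475 m and horizontal distance between tin_b and tin_a below 0.003 m) or (z of tin_b in the frame of tin_base between 0.0445 and 0.0475 m and horizontal distance between tin_b and tin_base below 0.003 m and angle between each of tin_b, tin_a's own z axis and vertical below 0.04 rad and z of tin_a in the frame of tin_b between 0.0445 and 0.0475 m and horizontal distance between tin_a and tin_b below 0.003 m)) and angle between tin_base's own z axis and vertical below 0.04 rad and z of tin_base in the frame of tray below 0.016 m and distance of each of tin_base, tin_deep from where it was at the start of the episode below 0.02 m and linear speed of each of tin_a, tin_b, tin_base below 0.01 m/s); the robot touches nothing.
It fails at once if a short tin is dropped: it moves faster than 0.4 m/s (a fall of over 8 mm) with no finger on it ((linear speed of tin_a above 0.4 m/s and contact force between the fingers and tin_a below 0.01 N) or (linear speed of tin_b above 0.4 m/s and contact force between the fingers and tin_b below 0.01 N)).
It fails at once if tins are pressed together with more than 60 N (the grip of the nubs counts too) (contact force between any of tin_a, tin_b and tin_base above 60 N or contact force between tin_a and tin_b above 60 N).
It fails at once if the tall tin is moved more than 20 mm (distance of tin_deep from where it was at the start of the episode above 0.02 m).
It fails at once if the tray's tin is pushed more than 20 mm (distance of tin_base from where it was at the start of the episode above 0.02 m).
It fails at once if one of the other things on the bench is moved more than 20 mm (distance of any of lid_tray, lid_bench, brush, cutting_ring, jar from where it was at the start of the episode above 0.02 m).
It also fails if it takes over 64 s, if anything falls off the work surface, if the arm or the gripper's body presses on something with over 40 N, if the wrist force passes 120 N, or if a joint passes its speed limit or range.

## Working session

There is one attempt and no reset: what is moved stays moved. The work goes in short steps, Python scripts to look and compute and a tool call to move; the robot and the scene stay as the last step left them, time stands still between calls to the robot, and variables do not carry over. Pictures are saved under pics/ and viewed, and the job is handed in when it is done.

Besides the shell and the picture viewer there is one more tool, called after "Call:" as name([rows], argument=value, ...), one row to a line, values as JSON. servo_tool: Moves the arm, as the interface text tells. Its arguments: {"type":"object","properties":{"plan":{"type":"array","items":{"type":"array","items":{"type":"number"}}},"squeeze":{"type":"number"}},"required":["plan"]}

```bash
ls; mkdir -p pics
python3 - <<'E'
from workcell import bot
import cv2
print(bot.observe())
for n in ["scene","top","wrist"]:
    c=bot.calibration(n); print(n,c)
    cv2.imwrite(f"pics/{n}0.png",bot.grab_frame(n))
E
```

```text
pics
{'clock': 0.0, 'qpos': array([-1.20119828,  0.52202747, -0.03637017,  1.59999743,  0.02118449,
        1.02108288, -0.11279995]), 'qd': array([ 0.00100447, -0.00046732, -0.00038367,  0.00012022, -0.00169016,
       -0.00057476, -0.00046921]), 'joint_efforts': array([-1.32689926e-03, -9.27099895e+01,  1.97946489e+00, -3.69933307e+01,
        1.77598209e-02,  8.14142200e-03, -5.31245576e-05]), 'position': array([0.26596291, 0.56522012, 0.23072064]), 'tool_rot': array([-3.14046236e+00,  4.55444662e-05,  2.70181349e+00]), 'force': array([-0.23672848,  0.22663869,  0.51629975]), 'moment': array([-0.05743301, -0.03400936,  0.00944801]), 'grip_width': 0.08515598883308105}
scene {'fx': 514.264889772173, 'fy': 514.264889772173, 'cx': 318.20332635140636, 'cy': 245.2082670199863, 'k1': -0.1148884886312412, 'T': array([[ 0.35110656,  0.70850597, -0.61216294,  1.15049725],
       [ 0.93627842, -0.27287825,  0.22117906, -0.2955092 ],
       [-0.01033927, -0.65081237, -0.7591682 ,  0.82406794],
       [ 0.        ,  0.        ,  0.        ,  1.        ]])}
top {'fx': 549.648171408154, 'fy': 549.648171408154, 'cx': 323.3147311839494, 'cy': 238.13456684577298, 'k1': -0.12236532910589148, 'T': array([[ 0.01445612, -0.99173422,  0.12749218,  0.35163072],
       [-0.99985007, -0.01555298, -0.00761195, -0.06062221],
       [ 0.00953192, -0.12736303, -0.99181037,  1.460075  ],
       [ 0.        ,  0.        ,  0.        ,  1.        ]])}
wrist {'fx': 407.81531411150695, 'fy': 407.81531411150695, 'cx': 313.2517594155437, 'cy': 238.41809871569384, 'k1': -0.028027079063846643, 'T': array([[ 4.26453241e-01,  8.67213280e-01,  2.57057894e-01,
         1.99592288e-01],
       [ 9.04509587e-01, -4.08805665e-01, -1.21409783e-01,
         5.95638494e-01],
       [-2.01453296e-04,  2.84286925e-01, -9.58739226e-01,
         3.73915726e-01],
       [ 0.00000000e+00,  0.00000000e+00,  0.00000000e+00,
         1.00000000e+00]])}
```

View pics/scene0.png

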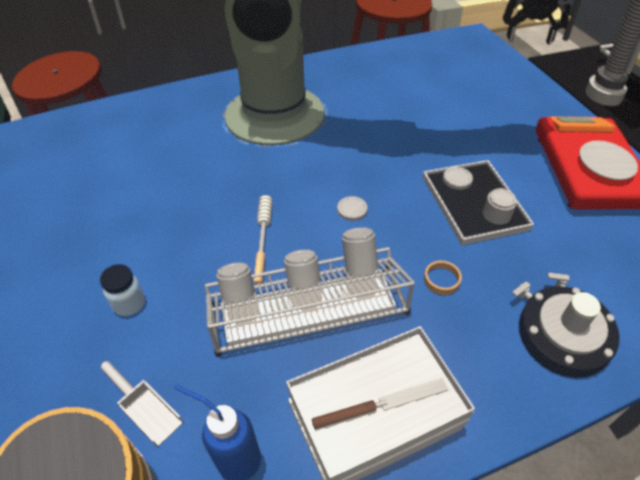

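View pics/top0.png

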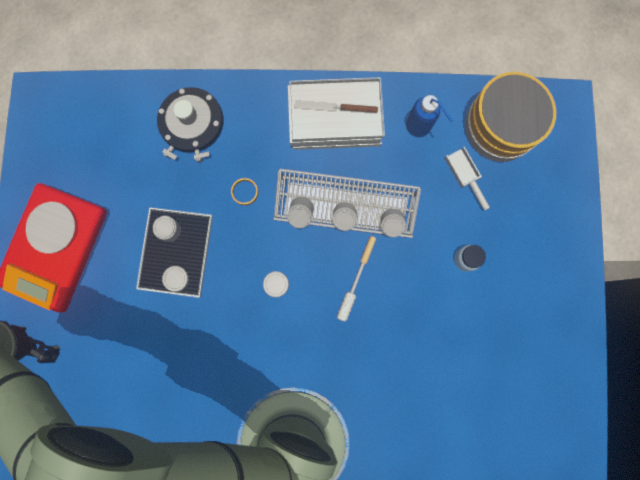

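View pics/wrist0.png

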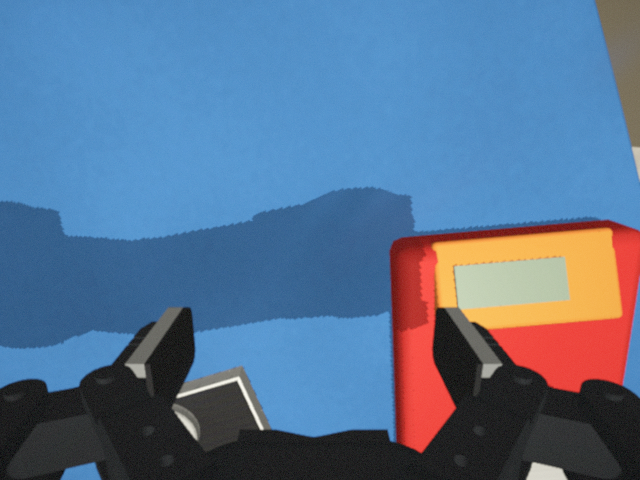

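```bash
cat > h.py <<'E'
import numpy as np, cv2
from workcell import bot
def ray(c,uv):
    K=np.array([[c['fx'],0,c['cx']],[0,c['fy'],c['cy']],[0,0,1.]])
    p=cv2.undistortPoints(np.array([[uv]],float),K,np.array([c['k1'],0,0,0,0]))[0,0]
    T=c['T'];return T[:3,3],T[:3,:3]@np.array([p[0],p[1],1.])
def onz(c,uv,z):
    o,d=ray(c,uv);return o+d*(z-o[2])/d[2]
def proj(c,P):
    T=np.linalg.inv(c['T']);q=T[:3,:3]@np.asarray(P)+T[:3,3];x,y=q[:2]/q[2];s=1+c['k1']*(x*x+y*y)
    return np.array([c['fx']*x*s+c['cx'],c['fy']*y*s+c['cy']])
def tri(c1,a,c2,b):
    o1,d1=ray(c1,a);o2,d2=ray(c2,b);A=np.stack([d1,-d2],1)
    s=np.linalg.lstsq(A,o2-o1,rcond=None)[0];p,q=o1+s[0]*d1,o2+s[1]*d2
    return (p+q)/2,np.linalg.norm(p-q)
E
python3 - <<'E'
import cv2
t=cv2.imread('pics/top0.png');s=cv2.imread('pics/scene0.png')
cv2.imwrite('pics/t1.png',cv2.resize(t[160:250,265:430],None,fx=4.8,fy=4.8,interpolation=cv2.INTER_CUBIC))
cv2.imwrite('pics/t2.png',cv2.resize(t[200:305,130:220],None,fx=5,fy=5,interpolation=cv2.INTER_CUBIC))
cv2.imwrite('pics/s1.png',cv2.resize(s[220:350,200:420],None,fx=3.6,fy=3.6,interpolation=cv2.INTER_CUBIC))
E
```

```text
(no output)
```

View pics/t1.png

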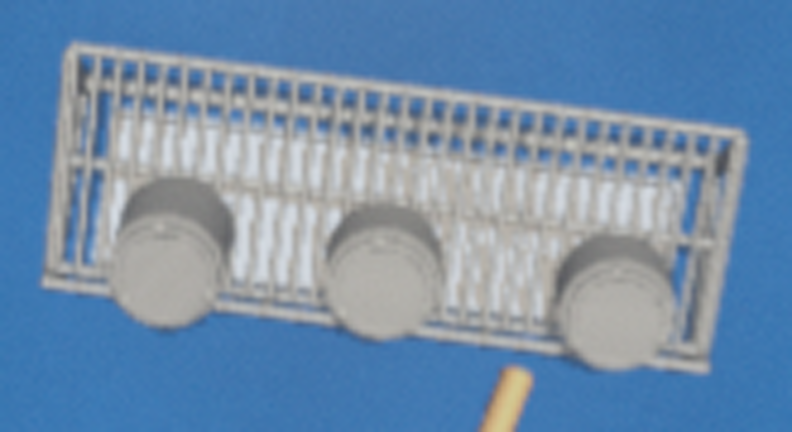

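View pics/t2.png

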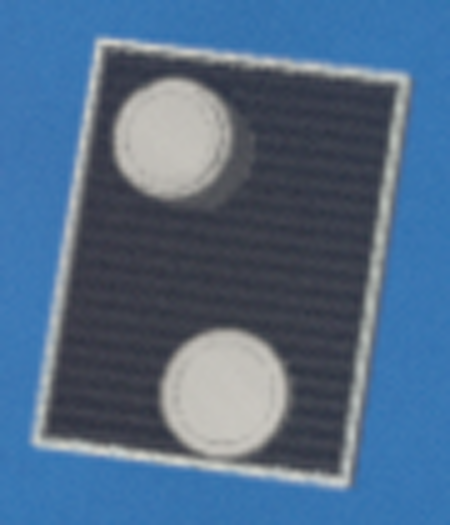

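View pics/s1.png

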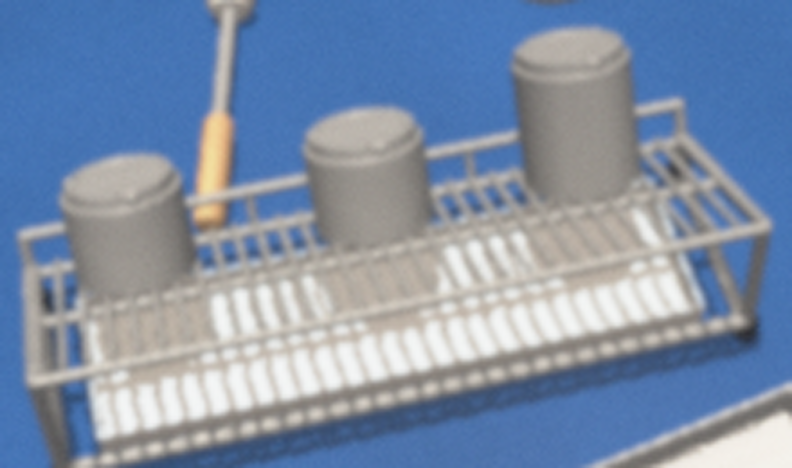

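Run:
```python
from h import *
t=bot.calibration('top');s=bot.calibration('scene')
T=lambda x,y:(x/4.8+265-.4,y/4.8+160-.4)
T2=lambda x,y:(x/5+130-.4,y/5+200-.4)
S=lambda x,y:(x/3.6+200-.36,y/3.6+220-.36)
fl=onz(t,T(45,283),.049);fr=onz(t,T(710,370),.049);print('front',fl,fr,np.linalg.norm(fl-fr))
bl=onz(t,T(72,45),.112);br=onz(t,T(745,135),.112);print('back',bl,br,np.linalg.norm(bl-br))
for a,b in ((fl,fr),(bl,br)): d=a-b;print('yaw of rack y',np.arctan2(-d[0],d[1]))
print('tri corners',tri(t,T(72,45),s,S(760,222)),tri(t,T(745,135),s,S(30,378)),tri(t,T(710,370),s,S(20,235)),tri(t,T(45,283),s,S(682,103)))
for n,a,b in(('tall',(167,271),(574,55)),('mid',(385,286),(364,136)),('right',(616,316),(122,184))):
    print(n,onz(t,T(*a),.092 if n!='tall' else .111),tri(t,T(*a),s,S(*b)))
print('base',onz(t,T2(172,139),.060),'diam',np.linalg.norm(onz(t,T2(113,139),.060)-onz(t,T2(232,139),.060)))
print('lid',onz(t,T2(224,391),.0255))
c=[onz(t,T2(*p),.02) for p in((100,42),(408,75),(347,483),(35,442))];print('tray',sum(c)/4,*c)
print('brush',onz(t,(373,238),.03),onz(t,(343,320),.03)); print('lidb',onz(t,(275.5,284),.01));print('ring',onz(t,(244,191),.02))
```

```text
front [0.58233645 0.05761593 0.049     ] [ 0.54046313 -0.30346591  0.049     ] 0.36350167242735415
back [0.69878276 0.04165743 0.112     ] [ 0.65674123 -0.3121657   0.112     ] 0.3563120801073365
yaw of rack y -0.11545058431076545
yaw of rack y -0.11826624736994763
tri corners (array([0.7017292 , 0.04091393, 0.09705595]), np.float64(0.004102097176718715)) (array([ 0.66037406, -0.31538247,  0.09582618]), np.float64(0.0003971367698983731)) (array([ 0.54062759, -0.30292175,  0.04849605]), np.float64(0.0012628492380113735)) (array([0.58263385, 0.05809665, 0.04830651]), np.float64(0.0009128241654269003))
tall [ 0.57947533 -0.01067021  0.111     ] (array([ 0.579734  , -0.00960455,  0.11203743]), np.float64(0.0023618423230078547))
mid [ 0.5765322 -0.1246388  0.092    ] (array([ 0.5766806 , -0.12367419,  0.0927836 ]), np.float64(0.0019369297020073424))
right [ 0.56258065 -0.2464463   0.092     ] (array([ 0.56249774, -0.24645384,  0.09245145]), np.float64(0.00013954404208237227))
base [0.55320142 0.34241324 0.06      ] diam 0.06292906201338362
lid [0.42489461 0.31788865 0.0255    ]
tray [0.49517582 0.32402932 0.02      ] [0.61105633 0.39626011 0.02      ] [0.59529603 0.22804517 0.02      ] [0.37823203 0.25187113 0.02      ] [0.39611886 0.41994085 0.02      ]
brush [ 0.53786393 -0.20216955  0.03      ] [ 0.32314672 -0.1255072   0.03      ]
lidb [0.41425527 0.05243366 0.01      ]
ring [0.66060296 0.14244866 0.02      ]
```

Call:
servo_tool([
  [20,-16,-5,0.05,-1],
  [55,-43,-15,0.1,-1],
  [90,-70,-25,0.16,-1],
  [125,-97,-35,0.2,-1],
  [160,-124,-45,0.24,-1],
  [195,-151,-55,0.28,-1],
  [230,-178,-65,0.3,-1],
  [260,-202,-73,0.324,-1],
  [280,-217,-78,0.324,-1],
  [287,-223,-80,0.324,-1],
], squeeze=20)

```text
clock: 0.98
position: [0.5576, 0.3364, 0.1497]
tool_rot: [-3.138, 0.001, 3.02]
force: [-0.3, -1.4, 0.3]
grip_width: 0.0855
```

Run:
```python
from h import *
o=bot.observe();print({k:np.round(v,4) for k,v in o.items()})
c=bot.calibration('wrist');im=bot.grab_frame('wrist');cv2.imwrite('pics/w1.png',im)
print(proj(c,[.5532,.3424,.060]))
```

```text
{'clock': np.float64(0.9833), 'qpos': array([-0.5874,  0.6516, -0.074 ,  1.5943,  0.0611,  0.8995,  0.7645]), 'qd': array([ 0.1594,  0.0808, -0.0259, -0.0879, -0.0115,  0.0116,  0.1517]), 'joint_efforts': array([  -4.4389, -101.5621,   -2.0907,  -34.6406,   -0.4088,   -0.2187,
          1.0836]), 'position': array([0.5576, 0.3364, 0.1497]), 'tool_rot': array([-3.1383e+00,  1.0000e-03,  3.0197e+00]), 'force': array([-0.2731, -1.4372,  0.3433]), 'moment': array([-0.0879, -0.0405, -0.0165]), 'grip_width': np.float64(0.0855)}
[323.65583366 236.82980091]
```

View pics/w1.png

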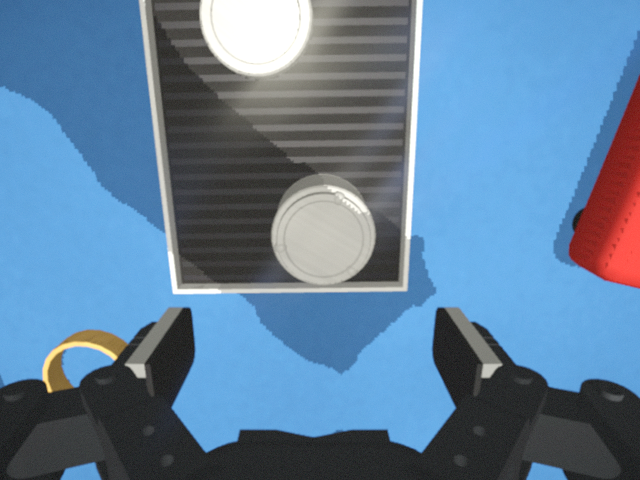

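Call:
servo_tool([
  [0,-1,-20,0,-1],
  [0,-1,-55,0,-1],
  [0,-1,-90,0,-1],
  [0,-1,-112,0,-1],
  [0,-1,-122,0,-1],
  [0,-1,-126,0,-1],
  [0,-1,-126,0,-0.6],
  [0,-1,-126,0,-0.4],
  [0,-1,-126,0,-0.3],
  [0,-1,-126,0,-0.2],
])

```text
clock: 1.87
position: [0.5538, 0.3421, 0.0268]
tool_rot: [3.14, 0.002, 3.026]
force: [0.7, 2.0, 2.0]
grip_width: 0.0621
```

Run:
```python
from h import *
o=bot.observe();print({k:np.round(v,4) for k,v in o.items()})
c=bot.calibration('wrist');im=bot.grab_frame('wrist');cv2.imwrite('pics/w2.png',im)
```

```text
{'clock': np.float64(1.8667), 'qpos': array([-0.5988,  0.814 , -0.0703,  1.6515,  0.0816,  0.6767,  0.7443]), 'qd': array([-0.0014,  0.0043,  0.0002,  0.0025,  0.0003, -0.0067,  0.0005]), 'joint_efforts': array([ 3.53100e-01, -1.06564e+02,  2.19610e+00, -2.62011e+01,
        1.41300e-01,  2.98600e-01,  1.55000e-02]), 'position': array([0.5538, 0.3421, 0.0268]), 'tool_rot': array([3.1400e+00, 1.7000e-03, 3.0258e+00]), 'force': array([0.6575, 1.9813, 2.0076]), 'moment': array([ 0.248 , -0.0979, -0.0285]), 'grip_width': np.float64(0.0621)}
```

View pics/w2.png

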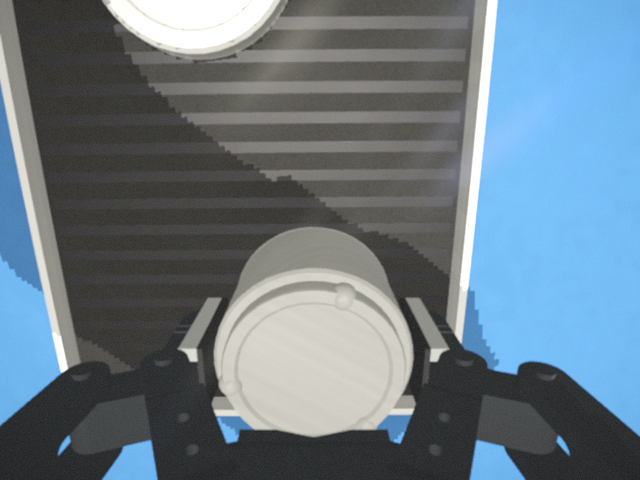

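Call:
servo_tool([
  [0,0,2,0,-1],
  [0,0,4,0,-1],
  [0,0,4,-0.1,-1],
  [0,0,4,-0.22,-1],
  [0,0,4,-0.34,-1],
  [0,0,4,-0.46,-1],
  [0,0,4,-0.58,-1],
  [0,0,4,-0.7,-1],
  [0,0,4,-0.82,-1],
  [0,0,4,-0.94,-1],
])

```text
clock: 2.75
position: [0.5532, 0.3415, 0.0296]
tool_rot: [3.141, -0.0, 2.08]
force: [-0.8, 0.5, 0.7]
grip_width: 0.0854
```

Call:
servo_tool([
  [0,0,0,-0.12,-1],
  [0,0,0,-0.24,-1],
  [0,0,0,-0.36,-1],
  [0,0,0,-0.48,-1],
  [0,0,0,-0.6,-1],
  [0,0,-4,-0.631,-0.7],
  [0,0,-4,-0.631,-0.5],
  [0,0,-4,-0.631,-0.4],
  [0,0,-4,-0.631,-0.3],
  [0,0,-4,-0.631,-0.2],
])

```text
clock: 3.58
position: [0.553, 0.3416, 0.0254]
tool_rot: [-3.141, -0.0, 1.457]
force: [-2.3, 0.1, 1.5]
grip_width: 0.0622
```

Run:
```python
from h import *
o=bot.observe();print({k:np.round(v,4) for k,v in o.items()})
c=bot.calibration('wrist');im=bot.grab_frame('wrist');cv2.imwrite('pics/w3.png',im)
```

```text
{'clock': np.float64(3.5833), 'qpos': array([-0.8541,  0.8522,  0.33  ,  1.6675, -0.3947,  0.6885, -0.4351]), 'qd': array([-0.0015, -0.0012,  0.0013, -0.0001, -0.0038, -0.001 , -0.0083]), 'joint_efforts': array([ 6.343000e-01, -1.054404e+02,  1.506240e+01, -2.541860e+01,
        1.953000e-01, -2.954000e-01,  3.620000e-02]), 'position': array([0.553 , 0.3416, 0.0254]), 'tool_rot': array([-3.1412e+00, -3.0000e-04,  1.4567e+00]), 'force': array([-2.2776,  0.0994,  1.4689]), 'moment': array([0.1364, 0.2302, 0.0673]), 'grip_width': np.float64(0.0622)}
```

View pics/w3.png

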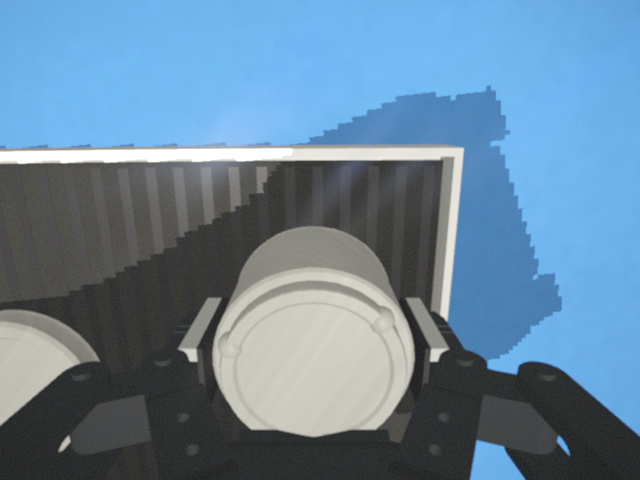

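Call:
servo_tool([
  [0,0,2,0,-1],
  [0,0,8,0,-1],
  [0,0,40,0.05,-1],
  [0,-5,80,0.15,-1],
  [3,-25,115,0.27,-1],
  [5,-60,135,0.39,-1],
  [8,-100,145,0.51,-1],
  [11,-140,150,0.63,-1],
  [14,-180,150,0.75,-1],
  [17,-220,150,0.87,-1],
])

```text
clock: 4.47
position: [0.5702, 0.1195, 0.1765]
tool_rot: [3.14, 0.001, 2.331]
force: [1.4, -0.8, -1.2]
grip_width: 0.0857
```

Call:
servo_tool([
  [3,-38,0,0.12,-1],
  [6,-76,0,0.24,-1],
  [9,-114,0,0.36,-1],
  [11,-152,0,0.48,-1],
  [13,-190,0,0.6,-1],
  [14,-220,0,0.699,-1],
  [15,-238,0,0.699,-1],
  [15.5,-246,-10,0.699,-1],
  [15.5,-247,-25,0.699,-1],
  [15.5,-247,-35,0.699,-1],
])

```text
clock: 5.3
position: [0.5852, -0.1255, 0.1391]
tool_rot: [-3.142, -0.0, 3.023]
force: [1.4, 0.6, -0.1]
grip_width: 0.0851
```

Run:
```python
from h import *
o=bot.observe();print({k:np.round(v,4) for k,v in o.items()})
c=bot.calibration('wrist');im=bot.grab_frame('wrist')
p=proj(c,[.5766,-.1242,.0924]);print(p)
for n,P in (('sh',[.5766,-.1242,.0924]),):
    cv2.circle(im,tuple(int(v) for v in proj(c,P)),4,(0,0,255),-1)
cv2.imwrite('pics/w4.png',im)
```

```text
{'clock': np.float64(5.3), 'qpos': array([ 0.0984,  0.5898,  0.02  ,  1.7547, -0.0154,  0.7977,  1.5776]), 'qd': array([-0.0164,  0.1591, -0.0199,  0.0824, -0.0005, -0.2266, -0.0065]), 'joint_efforts': array([  2.778 , -96.8317,   4.9337, -32.8485,   0.135 ,   0.5113,
         0.2438]), 'position': array([ 0.5852, -0.1255,  0.1391]), 'tool_rot': array([-3.1415e+00, -5.0000e-04,  3.0226e+00]), 'force': array([ 1.4118,  0.6209, -0.142 ]), 'moment': array([ 0.0279, -0.005 , -0.0194]), 'grip_width': np.float64(0.0851)}
[315.00744654 254.52985683]
```

View pics/w4.png

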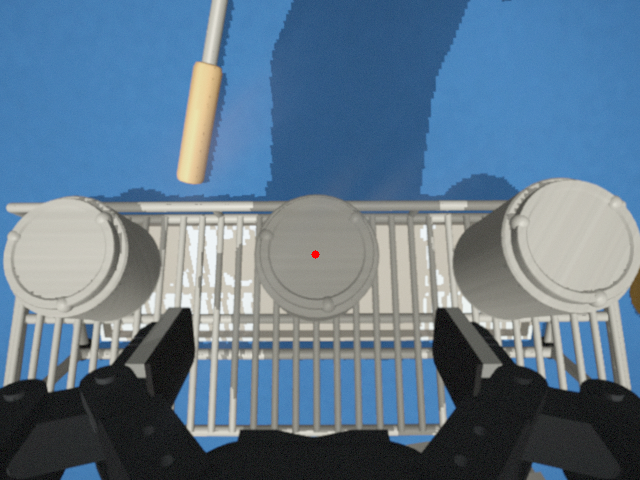

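Call:
servo_tool([
  [0,0,-20,0,-1],
  [0,0,-45,0,-1],
  [0,0,-67,0,-1],
  [0,0,-80,0,-1],
  [0,0,-86,0,-1],
  [0,0,-87,0,-1],
  [0,0,-87,0,-0.6],
  [0,0,-87,0,-0.4],
  [0,0,-87,0,-0.2],
  [0,0,-87,0,0],
], squeeze=25)

```text
clock: 6.18
position: [0.5863, -0.1255, 0.0545]
tool_rot: [3.142, 0.002, 3.024]
force: [-0.4, 0.4, 8.7]
grip_width: 0.0618
```

Run:
```python
from h import *
o=bot.observe();print({k:np.round(v,4) for k,v in o.items()})
c=bot.calibration('wrist');im=bot.grab_frame('wrist')
cv2.imwrite('pics/w5.png',im)
cv2.imwrite('pics/s5.png',cv2.resize(bot.grab_frame('scene')[150:350,180:440],None,fx=3,fy=3))
```

```text
{'clock': np.float64(6.1833), 'qpos': array([ 0.1034,  0.7132,  0.0126,  1.794 , -0.014 ,  0.6326,  1.5772]), 'qd': array([ 0.0021, -0.0003, -0.0001,  0.0006, -0.0006,  0.0006,  0.0013]), 'joint_efforts': array([ 3.67600e-01, -9.38973e+01,  4.33710e+00, -2.45300e+01,
        2.46700e-01, -4.72000e-01, -1.98000e-02]), 'position': array([ 0.5863, -0.1255,  0.0545]), 'tool_rot': array([3.1415e+00, 1.8000e-03, 3.0237e+00]), 'force': array([-0.3899,  0.3527,  8.7308]), 'moment': array([ 0.3762,  0.2943, -0.0229]), 'grip_width': np.float64(0.0618)}
```

View pics/w5.png

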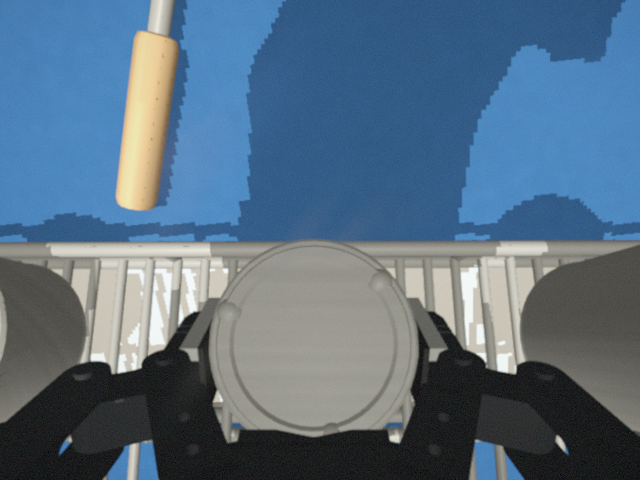

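View pics/s5.png

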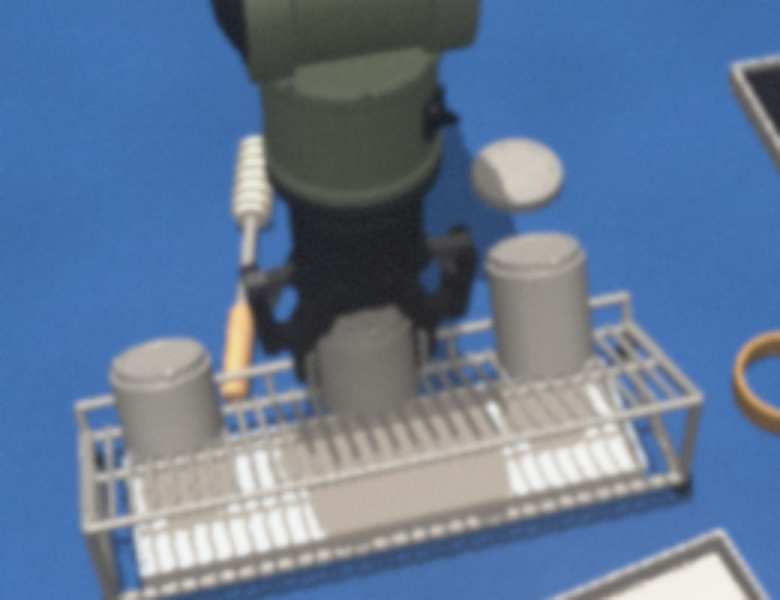

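Call:
servo_tool([
  [0,0,5,0,0],
  [0,0,25,0,0],
  [0,0,60,0,0],
  [0,0,95,0,0],
  [-5,10,120,0,0],
  [-15,40,127,0,0],
  [-25,75,127,0,0],
  [-36,110,127,0,0],
  [-47,145,127,0,0],
  [-58,180,127,0,0],
])

```text
clock: 7.12
position: [0.5269, 0.0559, 0.1811]
tool_rot: [3.141, 0.001, 3.023]
force: [1.3, -0.8, -0.6]
grip_width: 0.0612
```

Call:
servo_tool([
  [-10,32,0,0,0],
  [-19,62,-15,0,0],
  [-25,82,-40,0,0],
  [-28,92,-70,0,0],
  [-28,95,-95,0,0],
  [-28,95,-115,0,0],
  [-28,95,-125,0,0],
  [-28,95,-130,0,0],
  [-28,95,-130,0,0],
  [-28,95,-130,0,0],
])

```text
clock: 7.95
position: [0.5002, 0.1493, 0.0512]
tool_rot: [3.141, 0.001, 3.023]
force: [0.4, 0.8, -0.7]
grip_width: 0.0616
```

Run:
```python
from h import *
o=bot.observe();print({k:np.round(v,4) for k,v in o.items()})
c=bot.calibration('wrist');im=bot.grab_frame('wrist')
cv2.imwrite('pics/w6.png',im)
cv2.imwrite('pics/s6.png',cv2.resize(bot.grab_frame('scene')[120:300,280:520],None,fx=3.3,fy=3.3))
```

```text
{'clock': np.float64(7.95), 'qpos': array([-0.3905,  0.6342, -0.018 ,  1.9994,  0.0224,  0.5072,  1.0278]), 'qd': array([ 0.0003, -0.0109, -0.0008, -0.0028, -0.0007, -0.0013, -0.0005]), 'joint_efforts': array([-2.34400e-01, -8.52531e+01,  2.76450e+00, -2.07286e+01,
        1.46000e-02, -1.21500e-01, -6.40000e-03]), 'position': array([0.5002, 0.1493, 0.0512]), 'tool_rot': array([3.1413e+00, 9.0000e-04, 3.0232e+00]), 'force': array([ 0.374 ,  0.8086, -0.6663]), 'moment': array([-0.0464,  0.0318, -0.0337]), 'grip_width': np.float64(0.0616)}
```

View pics/w6.png

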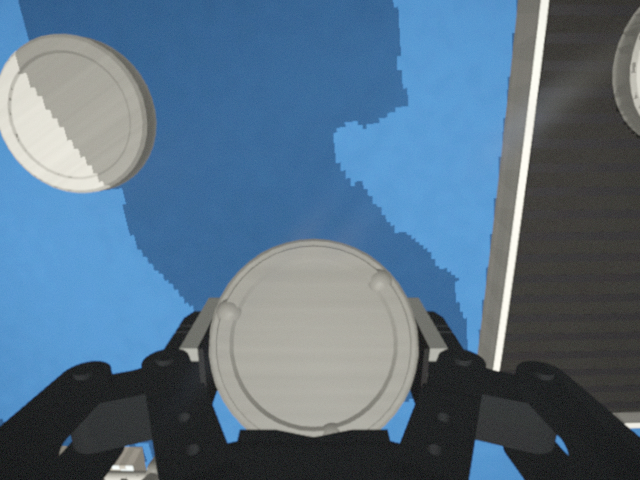

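View pics/s6.png

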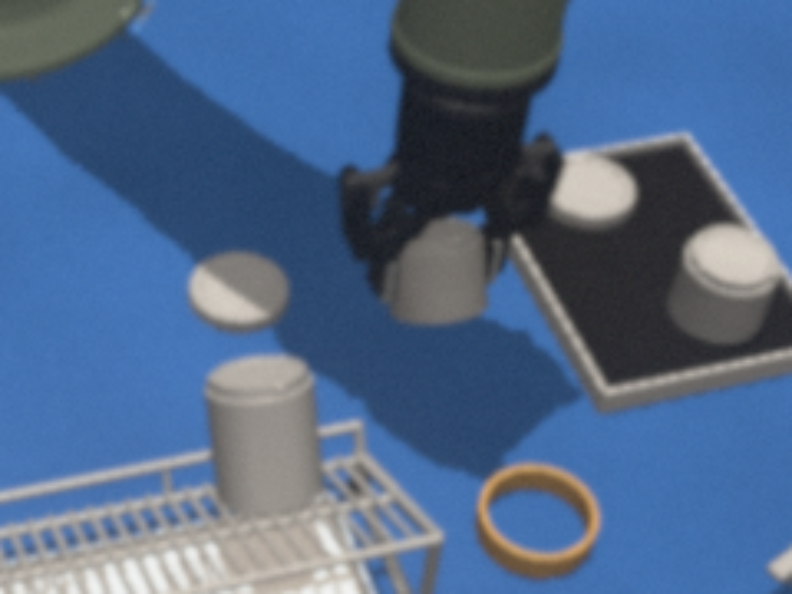

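Call:
servo_tool([
  [0,0,-12,0,0],
  [0,0,-22,0,0],
  [0,0,-28,0,0],
  [0,0,-31,0,0],
  [0,0,-33,0,0],
  [0,0,-34,0,0],
  [1.7,-0.2,-34.6,0,0],
  [3.4,-0.4,-35,0,0],
  [5,-0.6,-35.7,0,0],
  [6.7,-0.8,-36.5,0,0],
])

```text
clock: 8.88
position: [0.5062, 0.1488, 0.0144]
tool_rot: [-3.142, -0.0, 3.024]
force: [-5.5, 0.9, 10.6]
grip_width: 0.0615
```

Run:
```python
from h import *
o=bot.observe();print({k:np.round(v,4) for k,v in o.items()})
c=bot.calibration('wrist');im=bot.grab_frame('wrist')
cv2.imwrite('pics/w7.png',im)
```

```text
{'clock': np.float64(8.8833), 'qpos': array([-0.385 ,  0.7078, -0.018 ,  1.9911,  0.0269,  0.4432,  1.0301]), 'qd': array([ 0.0216,  0.0361, -0.0014, -0.0461,  0.0035,  0.0103,  0.0169]), 'joint_efforts': array([ 2.78700e-01, -8.73652e+01,  3.79420e+00, -1.94200e+01,
        2.72900e-01, -1.60930e+00, -6.75000e-02]), 'position': array([0.5062, 0.1488, 0.0144]), 'tool_rot': array([-3.1416e+00, -3.0000e-04,  3.0238e+00]), 'force': array([-5.5171,  0.9471, 10.6406]), 'moment': array([ 0.0125,  1.1914, -0.0113]), 'grip_width': np.float64(0.0615)}
```

View pics/w7.png

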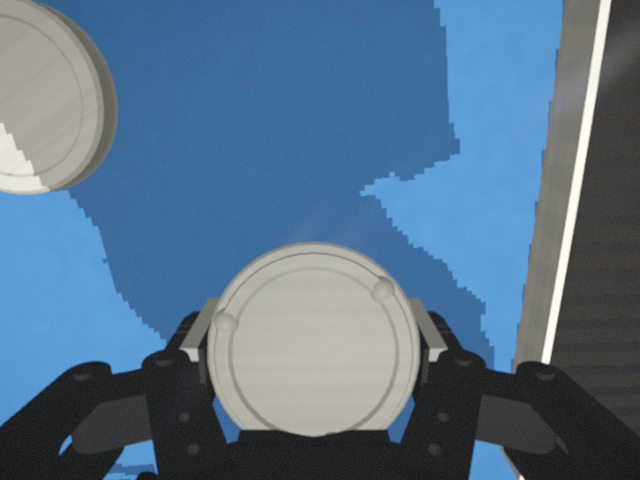

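Call:
servo_tool([
  [1.6,-0.2,-0.9,0,0],
  [3.2,-0.4,-1.9,0,0],
  [4.7,-0.5,-2.9,0,0],
  [6.1,-0.7,-4,0,0],
  [7.5,-0.9,-5.2,0,0],
  [8.8,-1,-6.3,0,0],
  [10.2,-1.2,-7.6,0,0],
  [11.3,-1.3,-9,0,0],
  [11.3,-1.3,-9.5,0,0],
  [11.3,-1.3,-9.5,0,0],
])

```text
clock: 9.77
position: [0.5184, 0.1474, 0.0051]
tool_rot: [3.141, 0.001, 3.023]
force: [0.7, -1.5, 10.9]
grip_width: 0.0617
```

Run:
```python
from h import *
o=bot.observe();print({k:np.round(v,4) for k,v in o.items()})
c=bot.calibration('wrist');im=bot.grab_frame('wrist')
cv2.imwrite('pics/w8.png',im)
cv2.imwrite('pics/s8.png',cv2.resize(bot.grab_frame('scene')[120:300,280:520],None,fx=3.3,fy=3.3))
```

```text
{'clock': np.float64(9.7667), 'qpos': array([-0.3739,  0.7346, -0.0182,  1.9638,  0.0293,  0.4421,  1.0387]), 'qd': array([-0.0013, -0.0013,  0.0001,  0.001 ,  0.0007, -0.001 , -0.    ]), 'joint_efforts': array([-7.78700e-01, -8.76191e+01,  2.19020e+00, -1.71943e+01,
       -1.51800e-01, -4.33300e-01, -2.17000e-02]), 'position': array([0.5184, 0.1474, 0.0051]), 'tool_rot': array([3.1412e+00, 1.3000e-03, 3.0234e+00]), 'force': array([ 0.7245, -1.5274, 10.9424]), 'moment': array([-0.308,  0.237,  0.036]), 'grip_width': np.float64(0.0617)}
```

View pics/w8.png

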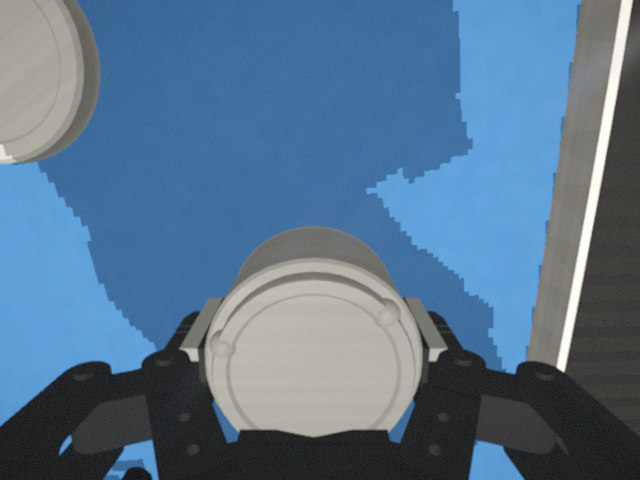

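View pics/s8.png

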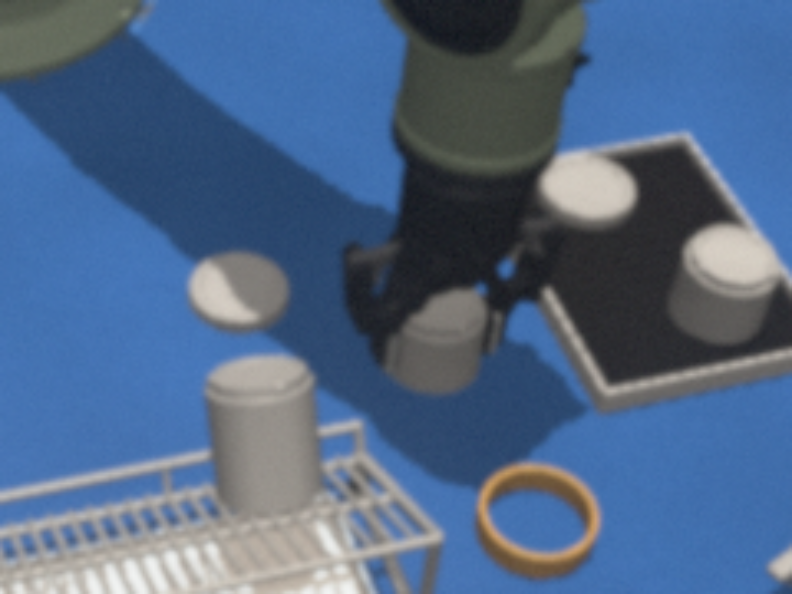

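Call:
servo_tool([
  [0,0,0,0,-0.4],
  [0,0,1,0,-1],
  [0,0,4,0,-1],
  [0,0,4,-0.1,-1],
  [0,0,4,-0.22,-1],
  [0,0,4,-0.34,-1],
  [0,0,4,-0.46,-1],
  [0,0,4,-0.58,-1],
  [0,0,4,-0.7,-1],
  [0,0,4,-0.82,-1],
])

```text
clock: 10.7
position: [0.5176, 0.1476, 0.0086]
tool_rot: [3.141, -0.0, 2.198]
force: [0.2, 0.6, 0.3]
grip_width: 0.0852
```

Call:
servo_tool([
  [0,0,0,-0.12,-1],
  [0,0,0,-0.24,-1],
  [0,0,0,-0.36,-1],
  [0,0,0,-0.48,-1],
  [0,0,0,-0.6,-1],
  [0,0,0,-0.72,-0.8],
  [0,0,0,-0.751,-0.6],
  [0,0,0,-0.751,-0.4],
  [0,0,0,-0.751,-0.2],
  [0,0,0,-0.751,0],
], squeeze=40)

```text
clock: 11.53
position: [0.5176, 0.1477, 0.0086]
tool_rot: [-3.141, -0.0, 1.457]
force: [-1.6, 1.2, 5.2]
grip_width: 0.0615
```

Run:
```python
from h import *
o=bot.observe();print({k:np.round(v,4) for k,v in o.items()})
c=bot.calibration('wrist');im=bot.grab_frame('wrist')
cv2.imwrite('pics/w9.png',im)
```

```text
{'clock': np.float64(11.5333), 'qpos': array([-6.4030e-01,  7.7280e-01,  3.5490e-01,  1.9782e+00, -5.4840e-01,
        4.8500e-01,  7.0000e-04]), 'qd': array([ 0.0021,  0.0016, -0.0019, -0.0007, -0.0023, -0.0012, -0.0051]), 'joint_efforts': array([ 4.37000e-01, -8.85081e+01,  1.38098e+01, -1.69855e+01,
        1.45800e-01, -5.03700e-01, -7.32000e-02]), 'position': array([0.5176, 0.1477, 0.0086]), 'tool_rot': array([-3.1415e+00, -5.0000e-04,  1.4569e+00]), 'force': array([-1.5569,  1.157 ,  5.1987]), 'moment': array([ 0.2494,  0.3312, -0.0269]), 'grip_width': np.float64(0.0615)}
```

View pics/w9.png

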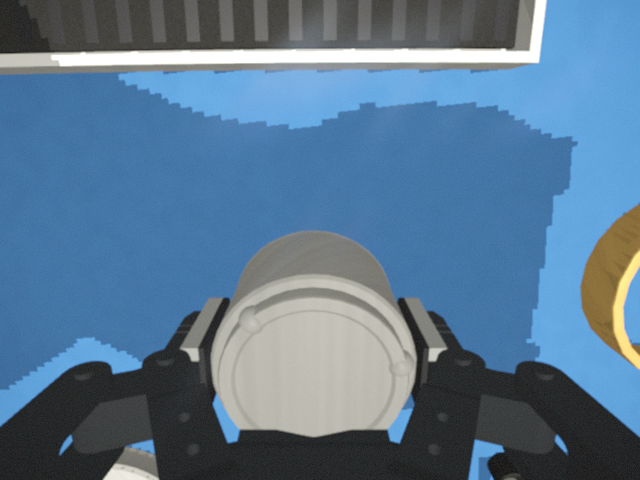

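Call:
servo_tool([
  [0,0,4,0,0],
  [0,5,30,0,0],
  [5,20,65,0,0],
  [11,55,88,0,0],
  [18,95,92,0,0],
  [25,132,92,0,0],
  [31,165,92,0,0],
  [34,186,88,0,0],
  [35.5,194,80,0,0],
  [35.5,194,75,0,0],
])

```text
clock: 12.42
position: [0.5525, 0.3431, 0.0823]
tool_rot: [-3.141, 0.0, 1.457]
force: [-0.5, -0.6, -1.6]
grip_width: 0.0612
```

Run:
```python
from h import *
o=bot.observe();print({k:np.round(v,4) for k,v in o.items()})
im=bot.grab_frame('scene');cv2.imwrite('pics/s10.png',cv2.resize(im[130:250,430:570],None,fx=5,fy=5,interpolation=cv2.INTER_CUBIC))
im=bot.grab_frame('top');cv2.imwrite('pics/t10.png',cv2.resize(im[180:280,110:240],None,fx=5,fy=5,interpolation=cv2.INTER_CUBIC))
```

```text
{'clock': np.float64(12.4167), 'qpos': array([-0.9557,  0.8038,  0.4942,  1.656 , -0.4919,  0.809 , -0.3575]), 'qd': array([ 0.0643,  0.0547, -0.0256,  0.0801, -0.0353, -0.1124,  0.0538]), 'joint_efforts': array([-2.064400e+00, -1.037411e+02,  1.887580e+01, -3.091420e+01,
        3.610000e-02,  5.551000e-01, -7.198000e-01]), 'position': array([0.5525, 0.3431, 0.0823]), 'tool_rot': array([-3.1411e+00,  1.0000e-04,  1.4568e+00]), 'force': array([-0.4549, -0.5738, -1.564 ]), 'moment': array([-0.0399,  0.0236, -0.0281]), 'grip_width': np.float64(0.0612)}
```

View pics/s10.png

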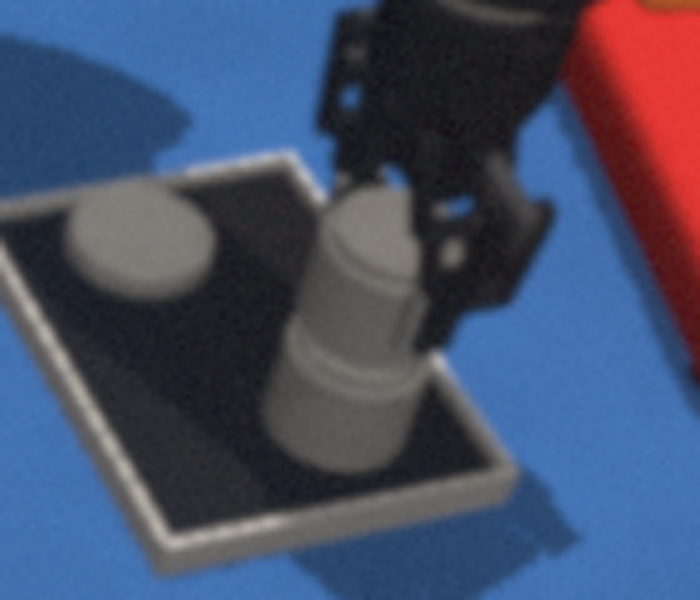

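View pics/t10.png

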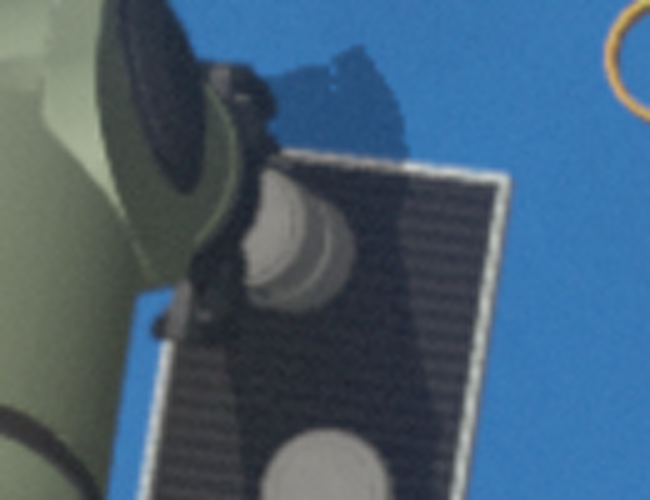

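Call:
servo_tool([
  [0,0,-2,0,0],
  [0,0,-4,0,0],
  [0,0,-5,0,0],
  [0,0,-6,0,0],
  [0,0,-6,0,0],
  [0,0,-6,0,0],
  [0,0,-7,0,0],
  [0,0,-8,0,0],
  [0,0,-8,0,0],
  [0,0,-8,0,0],
])

```text
clock: 13.35
position: [0.5531, 0.3414, 0.0752]
tool_rot: [-3.141, 0.0, 1.453]
force: [-0.3, -0.4, -0.6]
grip_width: 0.0613
```

Run:
```python
from h import *
o=bot.observe();print({k:np.round(v,4) for k,v in o.items()})
im=bot.grab_frame('scene');cv2.imwrite('pics/s11.png',cv2.resize(im[130:250,430:570],None,fx=5,fy=5,interpolation=cv2.INTER_CUBIC))
cv2.imwrite('pics/w11.png',bot.grab_frame('wrist'))
```

```text
{'clock': np.float64(13.35), 'qpos': array([-0.9505,  0.8124,  0.4893,  1.6602, -0.4978,  0.7961, -0.3542]), 'qd': array([-0.0015, -0.0012,  0.0015,  0.0006,  0.0008,  0.0008, -0.0018]), 'joint_efforts': array([ 1.790000e-02, -1.028228e+02,  1.837870e+01, -2.737650e+01,
        5.900000e-03, -1.800000e-02,  8.600000e-03]), 'position': array([0.5531, 0.3414, 0.0752]), 'tool_rot': array([-3.1415e+00,  1.0000e-04,  1.4528e+00]), 'force': array([-0.3109, -0.3551, -0.6056]), 'moment': array([0.0131, 0.0311, 0.0061]), 'grip_width': np.float64(0.0613)}
```

View pics/s11.png

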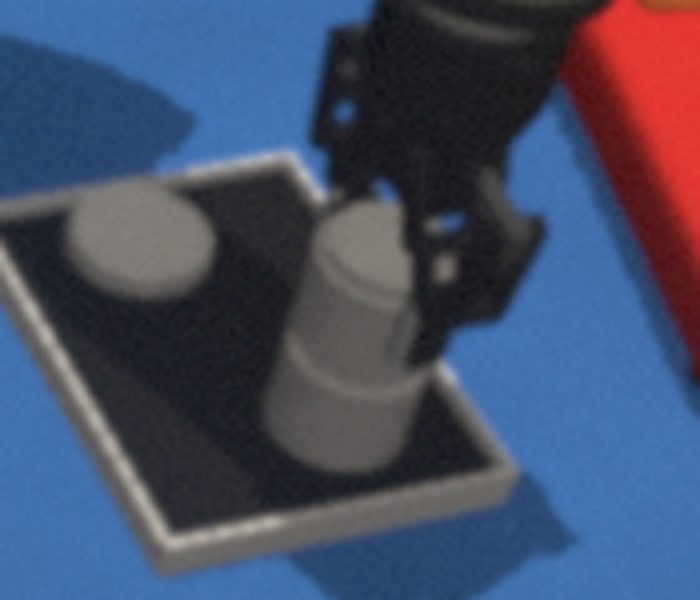

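View pics/w11.png

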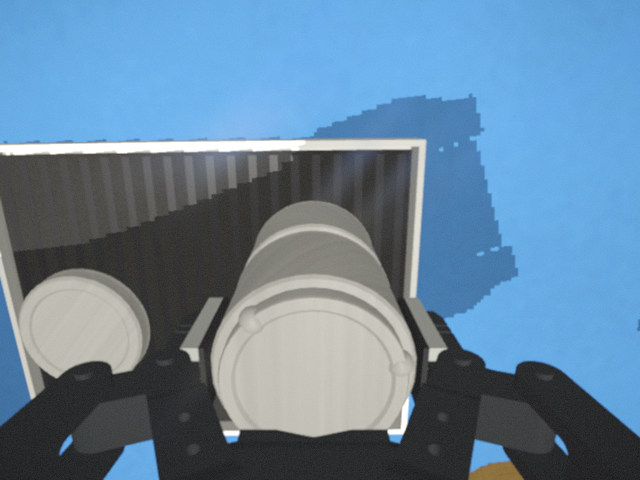

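Call:
servo_tool([
  [0,0,-0.5,0,0],
  [0,0,-1,0,0],
  [0,0,-1.5,0,0],
  [0,0,-2,0,0],
  [0,0,-2.5,0,0],
  [0,0,-3,0,0],
  [0,0,-3,0,0],
  [0,0,-3,0,0],
  [0,0,-3,0,0],
  [0,0,-3,0,0],
])

```text
clock: 14.28
position: [0.5532, 0.3415, 0.0724]
tool_rot: [3.141, -0.0, 1.453]
force: [-0.5, 0.5, 1.8]
grip_width: 0.0614
```

Call:
servo_tool([
  [0,0,-0.5,0,0],
  [0,0,-1,0,0],
  [0,0,-1.5,0,0],
  [0,0,-2,0,0],
  [0,0,-2.5,0,0],
  [0,0,-3,0,0],
  [0,0,-3.5,0,0],
  [0,0,-4,0,0],
  [0,0,-4,0,0],
  [0,0,-4,0,0],
])

```text
clock: 15.12
position: [0.5531, 0.3417, 0.0682]
tool_rot: [3.141, -0.0, 1.453]
force: [1.4, 3.3, 3.0]
grip_width: 0.0615
```

Run:
```python
from h import *
o=bot.observe();print({k:np.round(v,4) for k,v in o.items()})
im=bot.grab_frame('scene');cv2.imwrite('pics/s12.png',cv2.resize(im[130:250,430:570],None,fx=5,fy=5,interpolation=cv2.INTER_CUBIC))
cv2.imwrite('pics/w12.png',bot.grab_frame('wrist'))
```

```text
{'clock': np.float64(15.1167), 'qpos': array([-0.9471,  0.8214,  0.4833,  1.6623, -0.5028,  0.7843, -0.3504]), 'qd': array([ 0.0025,  0.0002,  0.0021, -0.0025, -0.0006, -0.005 ,  0.0011]), 'joint_efforts': array([ 1.53050e+00, -1.00411e+02,  1.90278e+01, -2.40208e+01,
        7.12200e-01,  8.07900e-01, -7.45000e-02]), 'position': array([0.5531, 0.3417, 0.0682]), 'tool_rot': array([ 3.1415e+00, -3.0000e-04,  1.4530e+00]), 'force': array([1.375 , 3.2725, 2.9984]), 'moment': array([ 0.8641, -0.2847,  0.1244]), 'grip_width': np.float64(0.0615)}
```

View pics/s12.png

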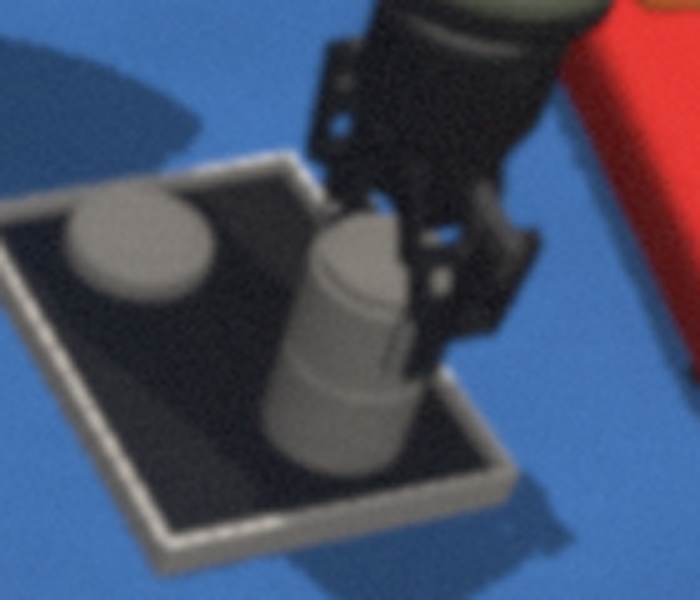

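View pics/w12.png

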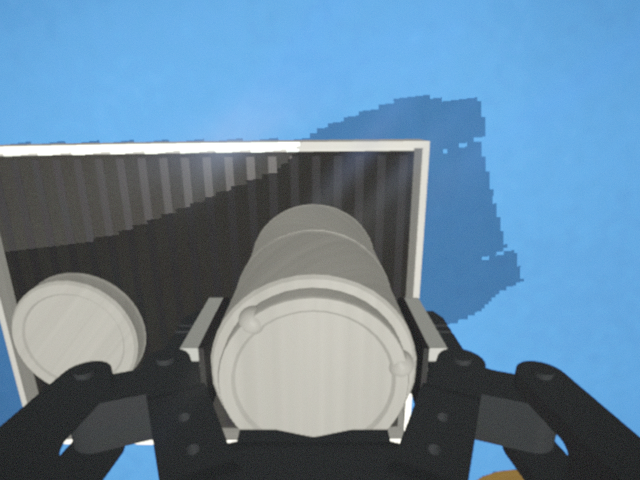

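Call:
servo_tool([
  [0,0,-1,0,0],
  [0,0,-2,0,0],
  [0,0,-3,0,0],
  [0,0,-4,0,0],
  [0,0,-5,0,0],
  [0,0,-5.5,0,0],
  [0,0,-6,0,0],
  [0,0,-6,0,0],
  [0,0,-6,0,0],
  [0,0,-6,0,0],
])

```text
clock: 16.05
position: [0.5532, 0.3416, 0.0626]
tool_rot: [3.142, -0.0, 1.453]
force: [-1.0, 3.8, 9.8]
grip_width: 0.0612
```

Call:
servo_tool([
  [0,0,1,0,0],
  [0,0,2,0,0],
  [0,0,3.5,0,0],
  [0,0,4.5,0,0],
  [0,0,5,0,0],
  [0,0,5,0,-0.4],
  [0,0,5,0,-0.8],
  [0,0,5,0,-1],
  [0,0,12,0,-1],
  [0,0,30,0,-1],
])

```text
clock: 16.88
position: [0.552, 0.3405, 0.0908]
tool_rot: [-3.139, 0.003, 1.453]
force: [0.5, -0.1, -0.3]
grip_width: 0.0851
```

Run:
```python
from h import *
o=bot.observe();print({k:np.round(v,4) for k,v in o.items()})
c=bot.calibration('wrist')
cv2.imwrite('pics/w13.png',bot.grab_frame('wrist'))
im=bot.grab_frame('scene');cv2.imwrite('pics/s13.png',cv2.resize(im[130:250,430:570],None,fx=5,fy=5,interpolation=cv2.INTER_CUBIC))
for z in(.106,.111):print(z,proj(c,[.553,.342,z]),proj(c,[.553,.342,z])-proj(c,[.553-.031,.342,z]))
```

```text
{'clock': np.float64(16.8833), 'qpos': array([-0.9586,  0.7926,  0.5028,  1.6549, -0.4853,  0.8255, -0.3636]), 'qd': array([-0.1141, -0.3089,  0.1975, -0.1038,  0.167 ,  0.3948, -0.1265]), 'joint_efforts': array([  2.8891, -96.133 ,  17.0413, -27.0471,  -0.7641,  -2.034 ,
         0.6471]), 'position': array([0.552 , 0.3405, 0.0908]), 'tool_rot': array([-3.1389e+00,  2.8000e-03,  1.4525e+00]), 'force': array([ 0.5309, -0.0829, -0.3172]), 'moment': array([ 0.0739, -0.0134, -0.0222]), 'grip_width': np.float64(0.0851)}
0.106 [318.17870457 326.84404426] [87.18407291 -9.08832757]
0.111 [318.30677581 334.13385846] [90.16227901 -9.32172729]
```

View pics/s13.png

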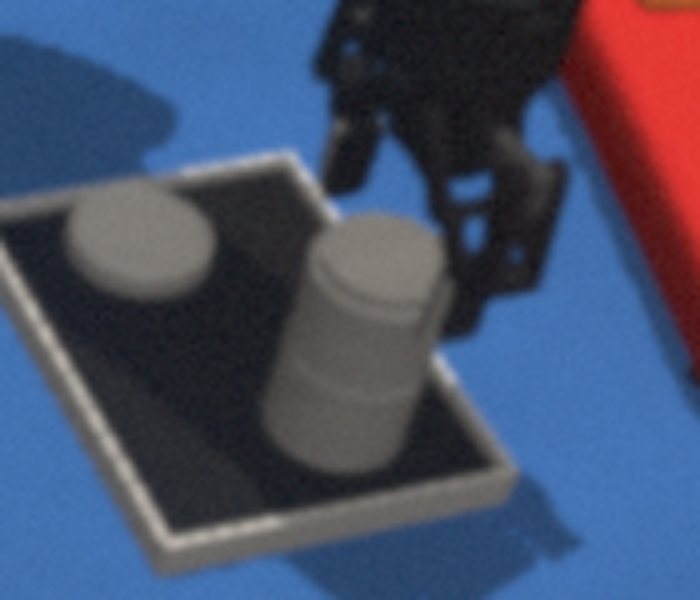

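View pics/w13.png

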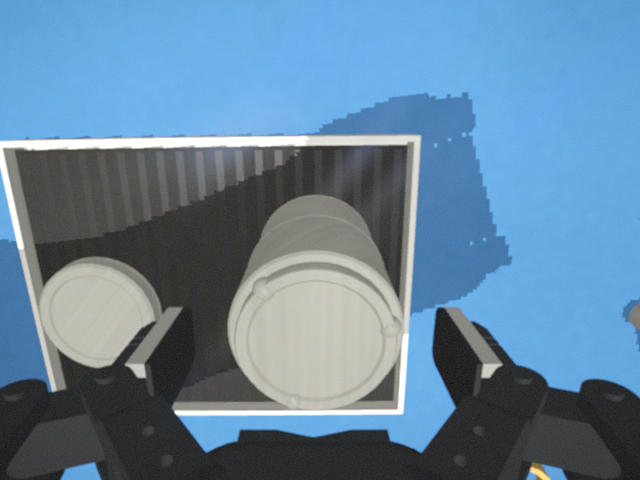

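Call:
servo_tool([
  [0,0,30,0,-1],
  [0,0,60,0.1,-1],
  [0,-15,83,0.22,-1],
  [1,-45,90,0.34,-1],
  [2,-85,90,0.46,-1],
  [3,-125,90,0.58,-1],
  [4,-165,90,0.7,-1],
  [5,-205,90,0.82,-1],
  [6,-245,90,0.94,-1],
  [7,-285,90,1.06,-1],
])

```text
clock: 17.82
position: [0.5597, 0.0544, 0.1825]
tool_rot: [-3.141, 0.0, 2.519]
force: [1.5, -0.9, 0.5]
grip_width: 0.0853
```

Call:
servo_tool([
  [2,-40,0,0.12,-1],
  [3,-80,0,0.24,-1],
  [4,-120,0,0.36,-1],
  [5,-160,0,0.48,-1],
  [6,-200,0,0.509,-1],
  [8,-238,0,0.509,-1],
  [9,-268,0,0.509,-1],
  [10,-288,-5,0.509,-1],
  [11,-300,-20,0.509,-1],
  [11,-304,-35,0.509,-1],
])

```text
clock: 18.65
position: [0.5707, -0.2507, 0.1473]
tool_rot: [-3.14, 0.001, 3.019]
force: [0.2, 0.7, 0.0]
grip_width: 0.0854
```

Run:
```python
from h import *
o=bot.observe();print({k:np.round(v,4) for k,v in o.items()})
c=bot.calibration('wrist');im=bot.grab_frame('wrist')
p=proj(c,[.5625,-.2464,.0922]);print(p)
cv2.circle(im,tuple(int(v) for v in p),4,(0,0,255),-1)
cv2.imwrite('pics/w14.png',im)
```

```text
{'clock': np.float64(18.65), 'qpos': array([ 0.1995,  0.6218,  0.1772,  1.6881, -0.1364,  0.8425,  1.8829]), 'qd': array([ 0.082 ,  0.2539, -0.0706,  0.1037, -0.0502, -0.3353,  0.0877]), 'joint_efforts': array([   0.9834, -100.1439,    8.7604,  -34.3037,    0.2003,    1.378 ,
          0.1916]), 'position': array([ 0.5707, -0.2507,  0.1473]), 'tool_rot': array([-3.1401e+00,  1.0000e-03,  3.0187e+00]), 'force': array([0.1962, 0.7017, 0.0491]), 'moment': array([ 0.033 , -0.009 , -0.0007]), 'grip_width': np.float64(0.0854)}
[320.98741012 249.23652332]
```

View pics/w14.png

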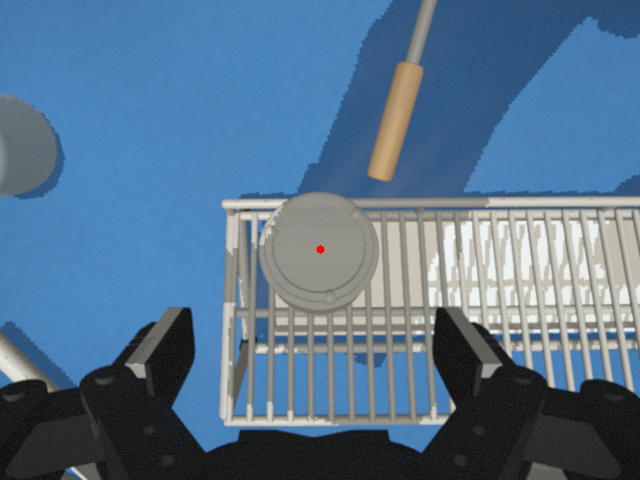

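Call:
servo_tool([
  [0,0,-20,0,-1],
  [0,0,-45,0,-1],
  [0,0,-70,0,-1],
  [0,0,-86,0,-1],
  [0,0,-93,0,-1],
  [0,0,-94,0,-1],
  [0,0,-94,0,-0.6],
  [0,0,-94,0,-0.4],
  [0,0,-94,0,-0.2],
  [0,0,-94,0,0],
], squeeze=25)

```text
clock: 19.53
position: [0.5717, -0.2478, 0.0547]
tool_rot: [-3.141, 0.002, 3.022]
force: [-2.1, 1.4, 9.0]
grip_width: 0.0616
```

Run:
```python
from h import *
o=bot.observe();print({k:np.round(v,4) for k,v in o.items()})
c=bot.calibration('wrist');im=bot.grab_frame('wrist')
cv2.imwrite('pics/w15.png',im)
```

```text
{'clock': np.float64(19.5333), 'qpos': array([ 0.2171,  0.7487,  0.1453,  1.7334, -0.1594,  0.6692,  1.9001]), 'qd': array([ 0.0016, -0.0012, -0.003 ,  0.0007, -0.0001, -0.0002, -0.0009]), 'joint_efforts': array([-9.24000e-02, -9.67529e+01,  7.56130e+00, -2.58796e+01,
       -3.40000e-03, -7.34500e-01, -1.05500e-01]), 'position': array([ 0.5717, -0.2478,  0.0547]), 'tool_rot': array([-3.1412e+00,  1.7000e-03,  3.0218e+00]), 'force': array([-2.1197,  1.4284,  9.0421]), 'moment': array([0.2644, 0.446 , 0.1715]), 'grip_width': np.float64(0.0616)}
```

View pics/w15.png

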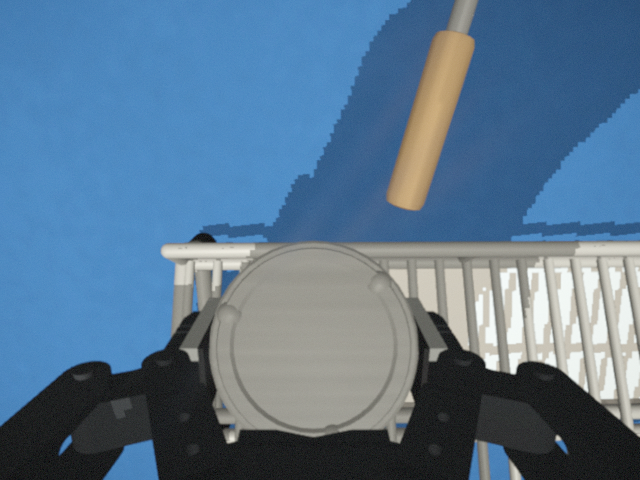

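Call:
servo_tool([
  [0,0,5,0,0],
  [0,0,25,0,0],
  [0,0,60,0,0],
  [0,5,95,0,0],
  [-4,25,120,0,0],
  [-11,60,127,0,0],
  [-18,98,127,0,0],
  [-25,136,127,0,0],
  [-32,174,127,0,0],
  [-39,212,127,0,0],
])

```text
clock: 20.42
position: [0.5316, -0.034, 0.1813]
tool_rot: [3.141, 0.001, 3.021]
force: [0.5, 0.8, -1.5]
grip_width: 0.0618
```

Call:
servo_tool([
  [-7,38,0,0,0],
  [-14,76,0,0,0],
  [-21,114,0,0,0],
  [-27,150,-10,0,0],
  [-31,173,-35,0,0],
  [-32.5,183,-70,0,0],
  [-32.5,185,-105,0,0],
  [-32.5,185,-130,0,0],
  [-32.5,185,-145,0,0],
  [-32.5,185,-152,0,0],
])

```text
clock: 21.25
position: [0.4989, 0.1492, 0.0268]
tool_rot: [-3.141, -0.002, 3.022]
force: [0.2, -0.2, 0.1]
grip_width: 0.0617
```

Call:
servo_tool([
  [0,0,-5,0,0],
  [0,0,-8,0,0],
  [0,0,-11,0,0],
  [0,0,-12,0,0],
  [1.7,-0.2,-12.6,0,0],
  [3.4,-0.4,-13,0,0],
  [5,-0.6,-13.7,0,0],
  [6.7,-0.8,-14.5,0,0],
  [8.3,-1,-15.4,0,0],
  [9.9,-1.2,-16.4,0,0],
])

```text
clock: 22.08
position: [0.5099, 0.1484, 0.0132]
tool_rot: [3.141, 0.001, 3.022]
force: [-3.8, 0.9, 10.8]
grip_width: 0.0618
```

Run:
```python
from h import *
o=bot.observe();print({k:np.round(v,4) for k,v in o.items()})
c=bot.calibration('wrist');im=bot.grab_frame('wrist')
cv2.imwrite('pics/w16.png',im)
```

```text
{'clock': np.float64(22.0833), 'qpos': array([-0.4575,  0.7178,  0.0861,  1.9875, -0.1337,  0.4404,  1.1794]), 'qd': array([ 0.0209,  0.038 , -0.0023, -0.0463,  0.0007,  0.0108,  0.0134]), 'joint_efforts': array([ 1.71500e-01, -8.73496e+01,  6.20830e+00, -1.89640e+01,
        1.44600e-01, -1.51870e+00, -6.46000e-02]), 'position': array([0.5099, 0.1484, 0.0132]), 'tool_rot': array([3.1408e+00, 9.0000e-04, 3.0217e+00]), 'force': array([-3.7662,  0.9417, 10.7511]), 'moment': array([-0.05  ,  1.1514,  0.0804]), 'grip_width': np.float64(0.0618)}
```

View pics/w16.png

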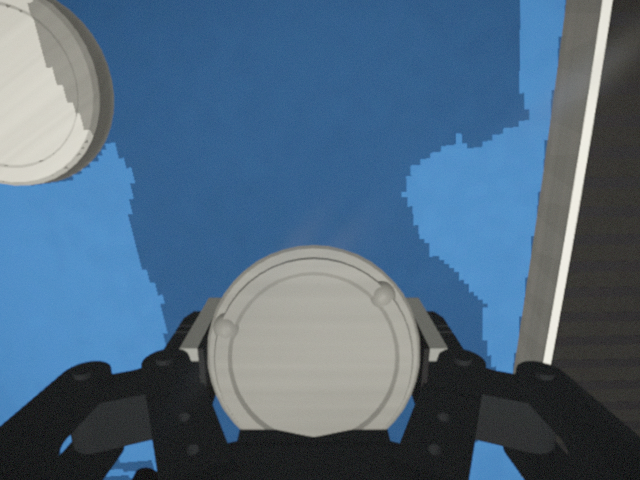

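Call:
servo_tool([
  [1.5,-0.2,-1,0,0],
  [2.9,-0.3,-2.1,0,0],
  [4.3,-0.5,-3.3,0,0],
  [5.6,-0.6,-4.4,0,0],
  [7,-0.8,-5.7,0,0],
  [8.1,-0.9,-7.1,0,0],
  [8.1,-0.9,-7.6,0,0],
  [8.1,-0.9,-7.6,0,0],
  [8.1,-0.9,-7.6,0,-0.4],
  [8.1,-0.9,-6.6,0,-1],
])

```text
clock: 22.97
position: [0.5185, 0.1475, 0.0064]
tool_rot: [3.141, 0.002, 3.022]
force: [-0.2, -0.4, -1.1]
grip_width: 0.072
```

Run:
```python
from h import *
o=bot.observe();print({k:np.round(v,4) for k,v in o.items()})
c=bot.calibration('wrist');im=bot.grab_frame('wrist')
cv2.imwrite('pics/w17.png',im)
```

```text
{'clock': np.float64(22.9667), 'qpos': array([-0.4481,  0.7371,  0.0843,  1.968 , -0.1331,  0.4397,  1.1855]), 'qd': array([-0.0046, -0.0177,  0.0019,  0.0035,  0.001 ,  0.0226, -0.0005]), 'joint_efforts': array([ 1.86700e-01, -9.23886e+01,  6.07850e+00, -1.85635e+01,
        2.17000e-02, -1.44900e-01,  1.81000e-02]), 'position': array([0.5185, 0.1475, 0.0064]), 'tool_rot': array([3.1407e+00, 1.8000e-03, 3.0215e+00]), 'force': array([-0.18  , -0.3717, -1.0726]), 'moment': array([-0.012 ,  0.0149, -0.0113]), 'grip_width': np.float64(0.072)}
```

View pics/w17.png

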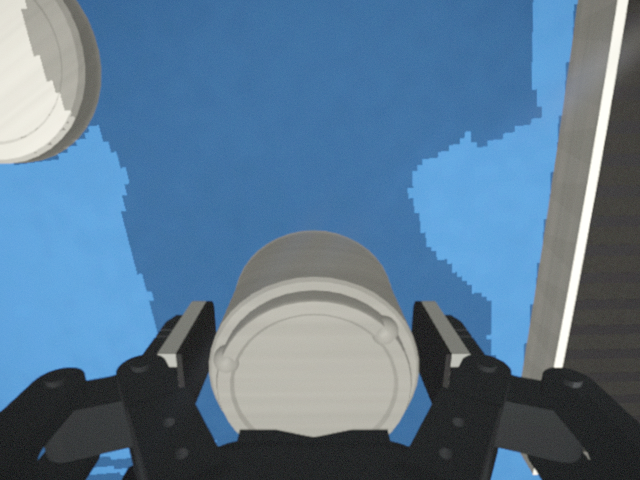

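Call:
servo_tool([
  [0,0,3,0,-1],
  [0,0,3,-0.1,-1],
  [0,0,3,-0.22,-1],
  [0,0,3,-0.34,-1],
  [0,0,3,-0.46,-1],
  [0,0,3,-0.58,-1],
  [0,0,3,-0.7,-1],
  [0,0,3,-0.82,-1],
  [0,0,3,-0.94,-1],
  [0,0,3,-1.06,-1],
])

```text
clock: 23.85
position: [0.5178, 0.1476, 0.0088]
tool_rot: [3.141, -0.0, 1.956]
force: [0.4, 0.0, 0.2]
grip_width: 0.0853
```

Call:
servo_tool([
  [0,0,0,-0.12,-1],
  [0,0,0,-0.24,-1],
  [0,0,0,-0.36,-1],
  [0,0,0,-0.48,-1],
  [0,0,0,-0.509,-0.8],
  [0,0,0,-0.509,-0.6],
  [0,0,0,-0.509,-0.4],
  [0,0,0,-0.509,-0.2],
  [0,0,0,-0.509,0],
  [0,0,0,-0.509,0],
], squeeze=40)

```text
clock: 24.68
position: [0.5176, 0.1475, 0.0087]
tool_rot: [-3.141, -0.001, 1.457]
force: [-1.8, 1.9, 5.7]
grip_width: 0.0615
```

Run:
```python
from h import *
o=bot.observe();print({k:np.round(v,4) for k,v in o.items()})
c=bot.calibration('wrist');im=bot.grab_frame('wrist')
cv2.imwrite('pics/w18.png',im)
```

```text
{'clock': np.float64(24.6833), 'qpos': array([-0.7117,  0.7997,  0.4609,  1.9819, -0.6971,  0.5213,  0.1352]), 'qd': array([ 0.0002,  0.0011,  0.0009, -0.0015,  0.0013,  0.0008, -0.0002]), 'joint_efforts': array([ 8.02400e-01, -8.79733e+01,  1.64574e+01, -1.65029e+01,
        9.04000e-02, -6.83100e-01,  6.30000e-03]), 'position': array([0.5176, 0.1475, 0.0087]), 'tool_rot': array([-3.1414e+00, -8.0000e-04,  1.4566e+00]), 'force': array([-1.776 ,  1.8887,  5.6776]), 'moment': array([ 0.2402,  0.4261, -0.0683]), 'grip_width': np.float64(0.0615)}
```

View pics/w18.png

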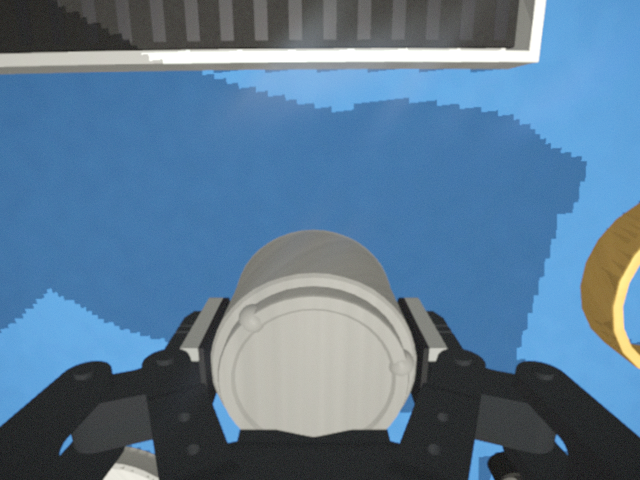

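Call:
servo_tool([
  [0,0,4,0,0],
  [0,3,30,0,0],
  [1,10,68,0,0],
  [5,28,105,0,0],
  [10,55,135,0,0],
  [17,93,140,0,0],
  [25,131,140,0,0],
  [31,164,140,0,0],
  [34.5,186,138,0,0],
  [35.5,194.1,132,0,0],
])

```text
clock: 25.57
position: [0.553, 0.3455, 0.1406]
tool_rot: [3.141, -0.002, 1.459]
force: [0.4, -0.4, -1.6]
grip_width: 0.0611
```

Call:
servo_tool([
  [0,0,-5,0,0],
  [0,0,-9,0,0],
  [0,0,-12,0,0],
  [0,0,-14,0,0],
  [0,0,-15,0,0],
  [0,0,-16,0,0],
  [0,0,-17,0,0],
  [0,0,-18,0,0],
  [0,0,-18,0,0],
  [0,0,-18,0,0],
])

```text
clock: 26.4
position: [0.5531, 0.3414, 0.1223]
tool_rot: [3.142, -0.0, 1.453]
force: [0.6, 0.5, -0.5]
grip_width: 0.0611
```

Run:
```python
from h import *
o=bot.observe();print({k:np.round(v,4) for k,v in o.items()})
im=bot.grab_frame('scene');cv2.imwrite('pics/s19.png',cv2.resize(im[130:250,430:570],None,fx=5,fy=5,interpolation=cv2.INTER_CUBIC))
cv2.imwrite('pics/w19.png',bot.grab_frame('wrist'))
```

```text
{'clock': np.float64(26.4), 'qpos': array([-1.0438,  0.792 ,  0.6533,  1.6428, -0.5802,  0.9093, -0.2857]), 'qd': array([-0.002 ,  0.0005,  0.0015, -0.0033, -0.0005,  0.    ,  0.0001]), 'joint_efforts': array([ 9.06000e-02, -9.91083e+01,  2.19586e+01, -2.87387e+01,
        7.90000e-03, -1.96000e-02,  1.19000e-02]), 'position': array([0.5531, 0.3414, 0.1223]), 'tool_rot': array([ 3.1416, -0.    ,  1.4528]), 'force': array([ 0.6059,  0.4849, -0.4616]), 'moment': array([-0.0315,  0.0149,  0.0309]), 'grip_width': np.float64(0.0611)}
```

View pics/s19.png

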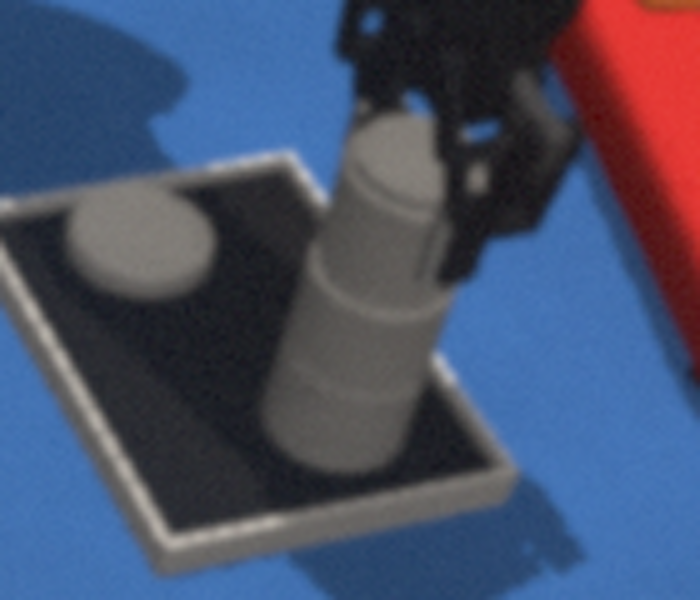

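View pics/w19.png

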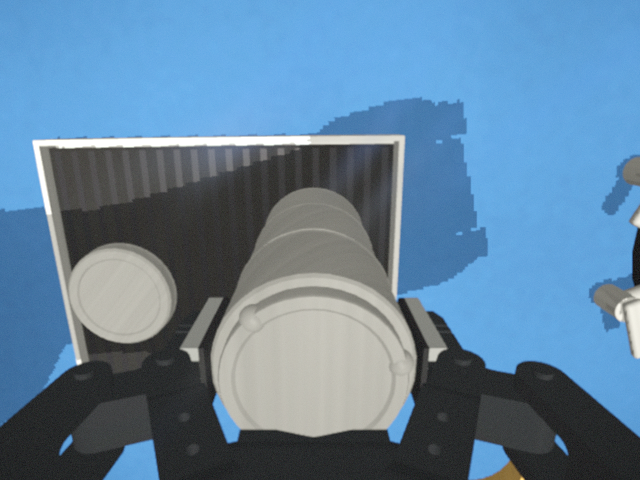

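Call:
servo_tool([
  [0,0,-0.5,0,0],
  [0,0,-1,0,0],
  [0,0,-1.5,0,0],
  [0,0,-2,0,0],
  [0,0,-2.5,0,0],
  [0,0,-3,0,0],
  [0,0,-3.5,0,0],
  [0,0,-4,0,0],
  [0,0,-4,0,0],
  [0,0,-4,0,0],
])

```text
clock: 27.33
position: [0.5531, 0.3413, 0.1183]
tool_rot: [-3.142, 0.0, 1.453]
force: [-0.5, -1.2, 1.5]
grip_width: 0.0611
```

Call:
servo_tool([
  [0,0,-0.5,0,0],
  [0,0,-1,0,0],
  [0,0,-1.5,0,0],
  [0,0,-2,0,0],
  [0,0,-2.5,0,0],
  [0,0,-3,0,0],
  [0,0,-3.5,0,0],
  [0,0,-4,0,0],
  [0,0,-4,0,0],
  [0,0,-4,0,0],
])

```text
clock: 28.17
position: [0.5531, 0.3414, 0.1141]
tool_rot: [-3.142, 0.0, 1.453]
force: [0.5, -1.1, 1.2]
grip_width: 0.0616
```

Run:
```python
from h import *
im=bot.grab_frame('scene');cv2.imwrite('pics/s20.png',cv2.resize(im[130:250,430:570],None,fx=5,fy=5,interpolation=cv2.INTER_CUBIC))
```

```text
(no output)
```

View pics/s20.png

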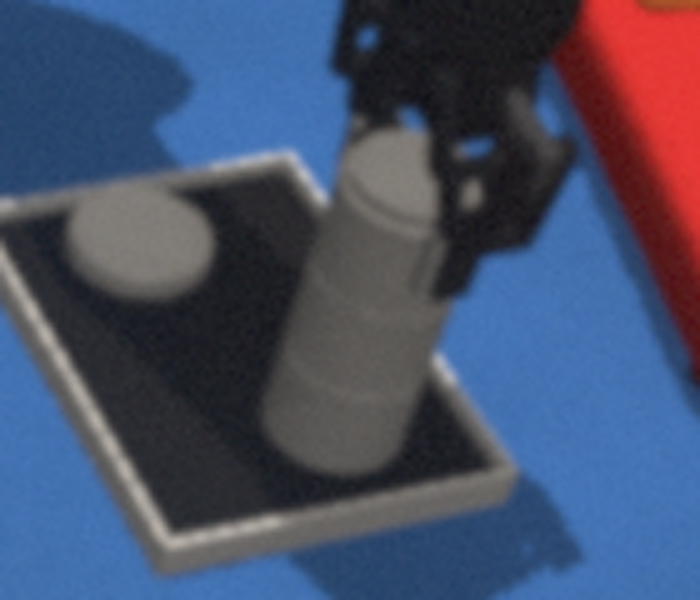

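Call:
servo_tool([
  [0,0,-1,0,0],
  [0,0,-2,0,0],
  [0,0,-3,0,0],
  [0,0,-4,0,0],
  [0,0,-5,0,0],
  [0,0,-5.5,0,0],
  [0,0,-6,0,0],
  [0,0,-6,0,0],
  [0,0,-6,0,0],
  [0,0,-6,0,0],
])

```text
clock: 29.05
position: [0.5532, 0.3414, 0.1086]
tool_rot: [3.141, -0.0, 1.453]
force: [-1.9, -1.2, 9.5]
grip_width: 0.0614
```

Call:
servo_tool([
  [0,0,1,0,0],
  [0,0,2,0,0],
  [0,0,3.5,0,0],
  [0,0,4.5,0,0],
  [0,0,5,0,0],
  [0,0,5,0,-0.4],
  [0,0,5,0,-0.8],
  [0,0,5,0,-1],
  [0,0,12,0,-1],
  [0,0,30,0,-1],
])

```text
clock: 29.88
position: [0.5521, 0.341, 0.1369]
tool_rot: [-3.139, 0.002, 1.453]
force: [0.7, -0.2, -0.2]
grip_width: 0.0854
```

Run:
```python
from h import *
o=bot.observe();print({k:np.round(v,4) for k,v in o.items()})
c=bot.calibration('wrist')
cv2.imwrite('pics/w21.png',bot.grab_frame('wrist'))
for z in(.152,.157):print(z,proj(c,[.553,.342,z]),proj(c,[.553,.342,z])-proj(c,[.553-.031,.342,z]))
```

```text
{'clock': np.float64(29.8833), 'qpos': array([-1.0516,  0.7753,  0.6665,  1.6343, -0.5664,  0.9372, -0.2962]), 'qd': array([-0.1137, -0.2784,  0.216 , -0.151 ,  0.1997,  0.3981, -0.15  ]), 'joint_efforts': array([  2.9082, -93.2709,  20.4157, -27.8855,  -0.9314,  -2.0614,
         0.7643]), 'position': array([0.5521, 0.341 , 0.1369]), 'tool_rot': array([-3.1392e+00,  2.2000e-03,  1.4528e+00]), 'force': array([ 0.7323, -0.2429, -0.2132]), 'moment': array([-0.0113,  0.0362, -0.0362]), 'grip_width': np.float64(0.0854)}
0.152 [318.05474427 328.01088258] [87.00066224 -9.0523109 ]
0.157 [318.18240353 335.31548626] [89.96643461 -9.28444317]
```

View pics/w21.png

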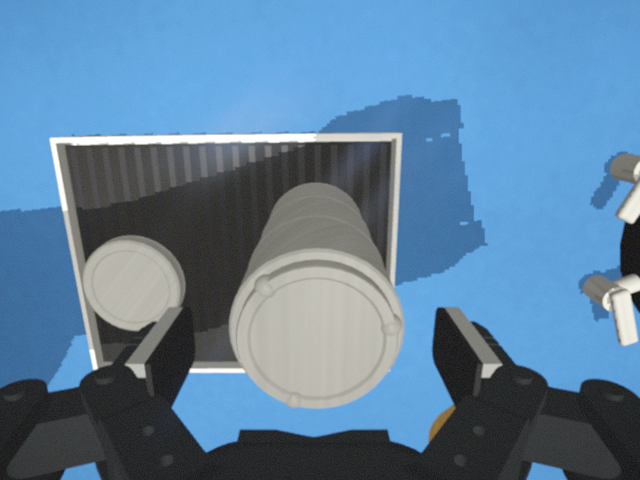

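Call:
servo_tool([
  [0,0,25,0,-1],
  [0,0,55,0,-1],
  [0,-10,85,0,-1],
  [0,-40,95,0,-1],
  [0,-80,95,0,-1],
  [0,-120,95,0,-1],
  [0,-160,95,0,-1],
  [0,-195,95,0,-1],
  [0,-210,95,0,-1],
  [0,-215,95,0,-1],
])

```text
clock: 30.77
position: [0.5533, 0.1231, 0.2342]
tool_rot: [3.141, -0.0, 1.449]
force: [-0.4, 0.2, 0.2]
grip_width: 0.0853
```

Run:
```python
from h import *
s=bot.calibration('scene');t=bot.calibration('top')
im=bot.grab_frame('scene').copy();tp=bot.grab_frame('top')
cv2.imwrite('pics/t22.png',tp)
crop=cv2.resize(im[130:250,430:570],None,fx=5,fy=5,interpolation=cv2.INTER_CUBIC)
# overlay expected rim/shoulder outlines for seated column
for z in(.014,.060,.106,.152):
    for a in np.arange(0,6.28,.12):
        u=proj(s,[.553+.031*np.cos(a),.342+.031*np.sin(a),z]);p=((u+.5-[430,130])*5).astype(int)
        cv2.circle(crop,tuple(int(v) for v in p),1,(0,0,255),-1)
cv2.imwrite('pics/s22.png',crop)
cv2.imwrite('pics/s22b.png',im)
```

```text
(no output)
```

View pics/s22.png

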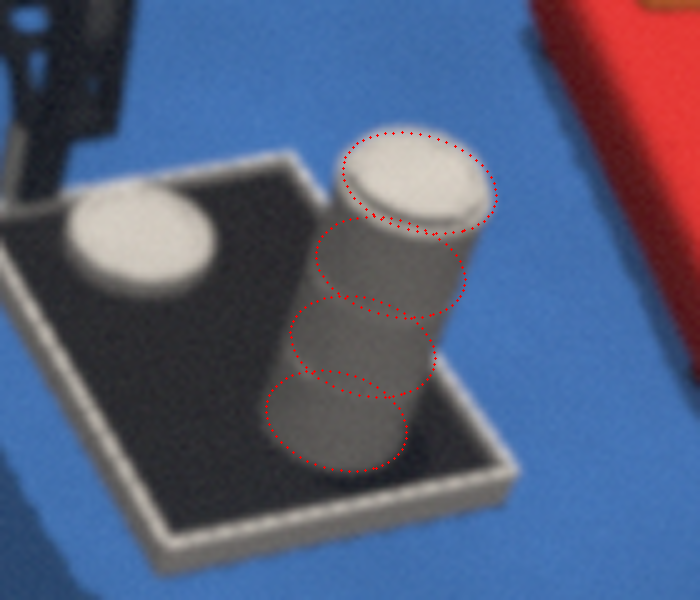

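View pics/t22.png

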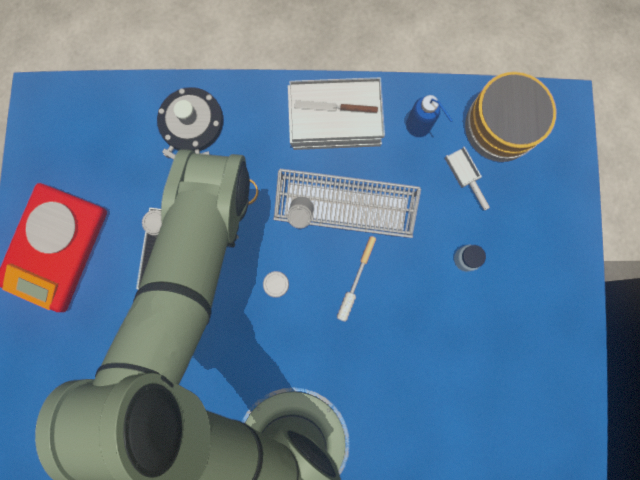

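View pics/s22b.png

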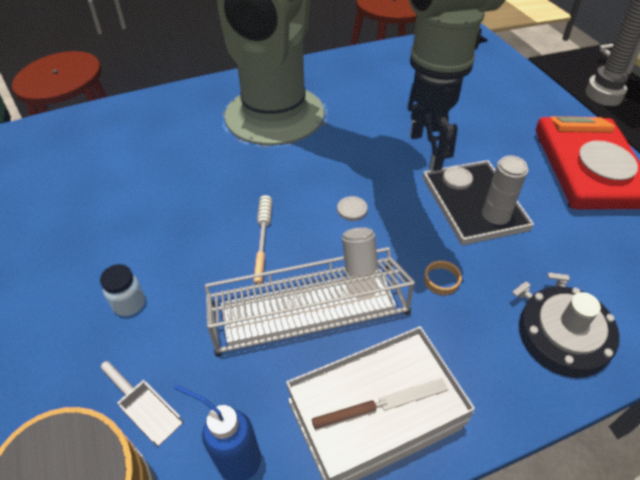

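```bash
python3 -c "
from workcell import bot
print(bot.job_done())"
```

```text
the job is handed in; nothing more can be done
None
```

I stacked both short tins mouth-down on the tray's tin as one column of three and handed the job in at about 31 s. No verdict was reported, so the result rests on my own checks.

**How it was done:**
- I gripped the tray's tin lightly in two directions at right angles to find its centre.
- I lifted each leaning tin off the rack and tipped it upright against the bench while it turned in the pads.
- I re-gripped it a quarter turn round so it was centred both ways, then lowered it over the step and pressed to about 10 N.

**Last checks:**
- **Seating:** at the same press of about 10 N, the tool stood at 62.6 mm for the first tin and 108.6 mm for the second. That is 46.0 mm apart, and both fit a fully seated rim.
- **Height:** in the wrist camera, the width of each newly placed tin's shoulder fitted a seated tin, not one 5 mm high. In the scene camera, the top shoulder's lower edge fell on the outline expected for a seated column.
- **Straightness:** the top of the column sat about 1 pixel to the left of that outline and the base about half a pixel. That would be a lean of roughly 1 mm, within the camera calibration error and the limits.
- **Everything else:** in the final pictures, the tall tin, both lids, brush, jar and ring looked to be where they were. The gripper was open and clear of the column.

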